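# Unlock the chest, snap home the hub caps, lock up

### The arm

A 6-joint arm with a two-finger parallel gripper is mounted at the origin on the work surface. World frame = base frame: x ahead of the robot, y to its left, z up, the work surface at z = 0. Lengths are in m, angles in rad, forces in N, time in s.
With the tool pointing down it reaches from about 0.25 to 0.8 m from the base axis. Payload 8.5 kg.
Tool frame: the origin (TCP) lies midway between the tips of the shut fingers; the grasp point (between the pads) lies 19 mm behind it; z points along the fingers, y is the line along which they close (so a half turn about z gives the same grasp; the last joint's range is limited). The gripper opens to 85 mm and grips with 20 to 120 N. Pads are 22 mm wide; open, the fingers measure 114 mm over their backs; the gripper's body (76 mm by 85 mm) begins 54 mm behind the grasp point. The pads swing forward as they close: fully open they stand 13 mm farther back than shut.
Start: joints at [1.324, 0.238, -0.013, 1.319, 0, 1.571], TCP at [0.128, 0.509, 0.231] pointing down, gripper open.
Joint ranges: [-2.66, 2.66], [-1.03, 1.9], [-1.14, 1.46], [-1.82, 2.27], [-1.45, 1.34], [-3.14, 3.14]. Speed limits (rad/s): [2.22, 2.22, 2.79, 3.14, 3.14, 3.14].

### API

Orientations are given as a unit quaternion [x, y, z, w].
In Python, from bench import r gives the robot as it stands. The module is installed in compiled form; this text tells all that it offers.
- The arm moves only by the shell command python3 -m pendant 'ROWS' [FORCE]. ROWS is JSON, a list of rows, each a list of 7 numbers: the shift along the tool's x, y, z in m, then the turn, a rotation vector about the tool's x, y, z in degrees, then the opening, from 0 (shut) to 1 (fully open). In form: [[x, y, z, ax, ay, az, jaw], ...]. A call has exactly 5 rows; each row is the pose to reach, as a shift and turn from the pose commanded when the call began, along the tool's axes at that moment; what a row does not reach only later rows make up. A row lasts 1/10 s, in which the tool goes at most 50 mm and 8.59 degrees, less where a joint would pass 70% of its speed; a pose out of reach is approached as far as the arm can. A call with a gripper value outside its range is refused whole. The fingers move at their own pace and stop on an object; FORCE is the grip in N (left out, the last holds). Time passes only in rows, so rows that repeat a pose let the fingers close, or fill a call up. It gives the time, the measured TCP pose, the force, the opening and the grip force at its end, in the units of the state.
- r.get_state(): the state, without advancing time (a new reading comes with each control period).
- r.camera(name): name is "scene" or "top" or "wrist"; returns a dict with "pixels" (384x512x3 uint8, red, green, blue), "fx", "fy", "cx", "cy" (pixels), "D" ([k1, k2, p1, p2, k3] as OpenCV has them; the pictures are not rectified), "T" (4x4, takes a point from camera to world coordinates); the wrist camera has in their place "T_tool_cam" (4x4, takes a point from camera to tool coordinates, whose origin is the TCP and whose axes are the flange's). Camera axes: x right, y down, z forward; pixel columns grow to the right and rows downward; lengths in m; the calibration is good to about 2 mm. A picture is of the moment at which its call begins: read the wrist's pose just before it. There is no depth.
- r.job_done(): hands the job in; it is judged then, once.
The state is a dict: "t": time; "joint_pos": joint angles; "dq": joint speeds; "tau": joint torques, N m; "position": TCP position; "tool_rot": TCP orientation; "wrist_force": force on the tool from outside, world axes, zero at the start; "ft_torque": the same for the moment, N m; "width": finger opening in m; "grasp_force": force on a finger pad.
Only numpy, scipy, OpenCV 4.12 (cv2) and the standard library are available. Lean on these libraries where they do the work, as an engineer would, in place of code of your own. Each camera call takes 0.05 s, during which the arm holds its last target. There are 200 camera calls.

### The job

Unlock the parts chest by turning the brown dial to 5 and the brass dial to 2, then lift off its lid and lay it flat, handle up, on the black mat. Put every chrome hub cap from the chest, crown up, into a socket of its own in the blue fixture and press each one fully home with the seating tool until it clicks, not with the fingers. Then stand the tool upright on the bench, put the lid back on the chest and lock it by turning both dials to 0; do not disturb the other things on the bench.

Things in the scene. Friction and masses are not known exactly. Their poses are not given: they have to be found in the camera images.
- chest: green steel parts chest, fixed; origin at the centre of its underside, x along its long side. Box 216 (x) x 142 mm outside, 60 high, walls and floor 6 thick. On each long side a grey housing 94 (x) x 74, 58 high, carries a dial on a vertical axis at x = 0, y = +97 (dial_left) and y = -97 (dial_right). Its y axis points to the robot's left, give or take 45 degrees
- dial_left (a joint): dark brown bakelite dial on the chest's +y side; rad = number shown x 0.5236, growing clockwise from above, numbers 0 to 7 (0 to 3.67). Stays where left (friction 0.06 N m). The white pointer on it shows the number on 8 fixed ticks on the housing's outer side, 30 degrees apart, 0 to 7 clockwise: 0 red and longer, 5 yellow, others white
- dial_right (a joint): brass dial on the chest's -y side, made, marked and read in the same way. Each dial has a ring of lobes that overhangs the lid's edge by 10 mm and holds it down, save at its code number (brown 5, brass 2), where a gap in the ring faces the lid; up to about 0.15 rad off it is still free
- dial_left_grip (a point): on the axis of dial_left, 82 mm above the bench, half way up its grip: a bar 40 long, 14 wide, from 72 to 92 mm above the bench, on the lobe ring of 36 mm radius. Its x axis points along the bar towards the pointer's end
- dial_right_grip (a point): the same for dial_right
- lid: loose green lift-off lid, 0.3 kg; origin at the centre of its underside, x along its long side, z up. A plug 198 x 124 mm, 8 high, its lower half 192 x 118, fits in the chest with 3 mm play; on it a plate 224 x 142, 5 thick; on top along x an open bar handle 90 long, 16 wide, bar from 33 to 45 mm above the origin, legs at its ends. On the chest the origin is 52 mm above the bench
- mat: black mat 240 (x) x 160 (y) mm, fixed flat on the bench, where the lid is to be laid; it is only a marking: what lies on it rests at bench height. Origin at its centre
- fixture: blue hub fixture, fixed: plate 290 (x) x 92 mm, 12 high, with three sockets along x at -95, 0, +95 mm: steel rings of inner radius 31.5, outer 41.5, rim 34 mm above the bench, with three sprung balls that leave 28 mm radius free. A cap set in rests on the balls, its underside 22 to 25 mm above the bench; 10 to 15 N from above clicks it past them down to the plate at 12 mm
- tool: seating tool, 0.4 kg, standing on the bench: flat steel foot 64 mm across and 18 high, round wooden handle 28 mm across up to 104 mm. Origin at the centre of the foot's flat underside (the pressing face), z up along the handle
- socket1 (a point): centre of a hub socket at the level of the plate (12 mm above the bench), where the centre of a cap's underside lies when the cap is fully home; z up
- socket2 (a point): centre of a hub socket at the level of the plate (12 mm above the bench), where the centre of a cap's underside lies when the cap is fully home; z up
- socket3 (a point): centre of a hub socket at the level of the plate (12 mm above the bench), where the centre of a cap's underside lies when the cap is fully home; z up
- cap1: chrome hub cap 0.12 kg, 44 mm high, red dot on its top; origin at the centre of its underside, z up out of its crown. Band 60 mm across from 6 to 9 mm height, chamfered to 53 at the underside; crown 48 mm across from 13 to 40 mm. It stands crown up on the chest's floor (6 mm above the bench). May be absent
- cap2: chrome hub cap 0.12 kg, 44 mm high, red dot on its top; origin at the centre of its underside, z up out of its crown. Band 60 mm across from 6 to 9 mm height, chamfered to 53 at the underside; crown 48 mm across from 13 to 40 mm. It stands crown up on the chest's floor (6 mm above the bench). May be absent
- cap3: chrome hub cap 0.12 kg, 44 mm high, red dot on its top; origin at the centre of its underside, z up out of its crown. Band 60 mm across from 6 to 9 mm height, chamfered to 53 at the underside; crown 48 mm across from 13 to 40 mm. It stands crown up on the chest's floor (6 mm above the bench). May be absent
- tin: steel coffee tin of rivets, 90 mm across, 100 high; origin at centre of underside. A bystander: leave it alone
- clip1: chrome hubcap clip, a bent strip 70 x 22 mm, 17 high, origin at centre of underside. A bystander: leave it alone
- clip2: chrome hubcap clip, a bent strip 70 x 22 mm, 17 high, origin at centre of underside. A bystander: leave it alone
- clip3: chrome hubcap clip, a bent strip 70 x 22 mm, 17 high, origin at centre of underside. A bystander: leave it alone
- grease_fitting: brass grease fitting, 36 mm across, 51 high, origin at centre of underside. A bystander: leave it alone
- knob_bakelite: brown bakelite knob, 68 mm across, 30 high, origin at centre of underside. A bystander: leave it alone
- wrench: steel wrench 190 mm long. A bystander: leave it alone
Mind the look-alikes: they are no part of the job. What is shaped like the tool but green or turquoise is not meant.

How it is judged:
By the outcome, as a careful person would: the job done as asked, in the order asked, and still so for the second after the job is handed in, with the robot touching nothing.
Of cap1, cap2, cap3 only 2 to 3 are there at a start; the rules pass over those that are not, and their reading is None.
At some moment in a run one of tool may be knocked a few centimetres aside while the robot is not near it.
Once in a run the grip may slacken for a moment while it holds something.
It also fails if it takes over 210 s, if anything falls off the work surface, if the arm or the gripper's body presses on something with over 40 N, if the wrist force passes 120 N, or if a joint passes its speed limit or range.

## Working session

There is one attempt and no reset: what is moved stays moved. The work goes in short steps, Python scripts to look and compute and a shell command to move; the robot and the scene stay as the last step left them, time stands still between calls to the robot, and variables do not carry over. Pictures are saved under pics/ and viewed, at most 14 in all, crops included, and the job is handed in when it is done.

```bash
mkdir -p pics
cat > h.py <<'E'
import numpy as np, cv2
from bench import r
from scipy.spatial.transform import Rotation as R
def snap(n,f=None):
    s=r.get_state(); c=r.camera(n)
    if n=="wrist":
        T=np.eye(4);T[:3,:3]=R.from_quat(s["tool_rot"]).as_matrix();T[:3,3]=s["position"];c["T"]=T@np.array(c["T_tool_cam"])
    c["K"]=np.array([[c["fx"],0,c["cx"]],[0,c["fy"],c["cy"]],[0,0,1]]);c["D"]=np.array(c["D"],float);c["T"]=np.array(c["T"])
    c["img"]=cv2.cvtColor(c["pixels"],cv2.COLOR_RGB2BGR)
    if f: cv2.imwrite("pics/"+f,c["img"])
    return c
def pt(c,uv,z):
    uv=np.array(uv,float).reshape(-1,1,2)
    d=cv2.undistortPoints(uv,c["K"],c["D"]).reshape(-1,2)
    d=np.c_[d,np.ones(len(d))]@c["T"][:3,:3].T;o=c["T"][:3,3]
    return o+d*((z-o[2])/d[:,2])[:,None]
def px(c,P):
    Ti=np.linalg.inv(c["T"]);P=np.atleast_2d(P)
    return cv2.projectPoints(np.array(P,float),cv2.Rodrigues(Ti[:3,:3])[0],Ti[:3,3],c["K"],c["D"])[0].reshape(-1,2)
def delta(x,y,z,yaw=None):
    """shift in tool axes and z-turn from current pose to target; yaw = world angle of tool y (closing) axis, deg"""
    s=r.get_state();M=R.from_quat(s["tool_rot"]).as_matrix()
    d=M.T@(np.array([x,y,z])-s["position"])
    a=0
    if yaw is not None:
        cur=np.degrees(np.arctan2(M[1,1],M[0,1])); a=-((yaw-cur+90)%180-90)
    print("shift mm",(d*1000).round(1),"turn z deg",round(a,1),"tilt",(M[:,2]).round(3),"q6",round(s["joint_pos"][5],2),"t",round(s["t"],1),"w",round(s["width"],4))
E
python3 - <<'E'
from h import *
import pickle
a=snap("top","top0.png");b=snap("scene","scene0.png")
s=r.get_state();print(s["position"],R.from_quat(s["tool_rot"]).as_matrix().round(3))
for c in(a,b):print(c["T"].round(3),c["fx"],c["D"])
cv2.imwrite("pics/top0b.png",cv2.resize(a["img"],(800,600),interpolation=cv2.INTER_CUBIC))
cv2.imwrite("pics/scene0b.png",cv2.resize(b["img"],(800,600),interpolation=cv2.INTER_CUBIC))
E
```

```text
[0.12816438 0.5087158  0.23073622] [[-0.97   0.244 -0.   ]
 [ 0.244  0.97  -0.001]
 [ 0.    -0.001 -1.   ]]
[[-0.013 -0.98   0.198  0.347]
 [-1.     0.014  0.008  0.047]
 [-0.011 -0.198 -0.98   1.016]
 [ 0.     0.     0.     1.   ]] 349.2218945796929 [0.00060051 0.         0.         0.         0.        ]
[[ 0.285  0.815 -0.505  1.112]
 [ 0.958 -0.245  0.146 -0.136]
 [-0.005 -0.526 -0.851  1.023]
 [ 0.     0.     0.     1.   ]] 438.0836767744094 [-0.06846159  0.          0.          0.          0.        ]
```

View pics/top0b.png

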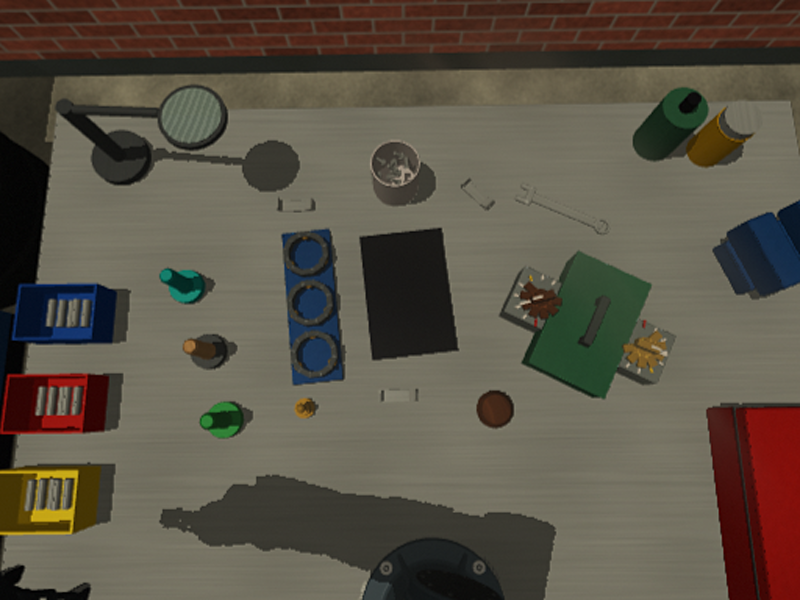

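View pics/scene0b.png

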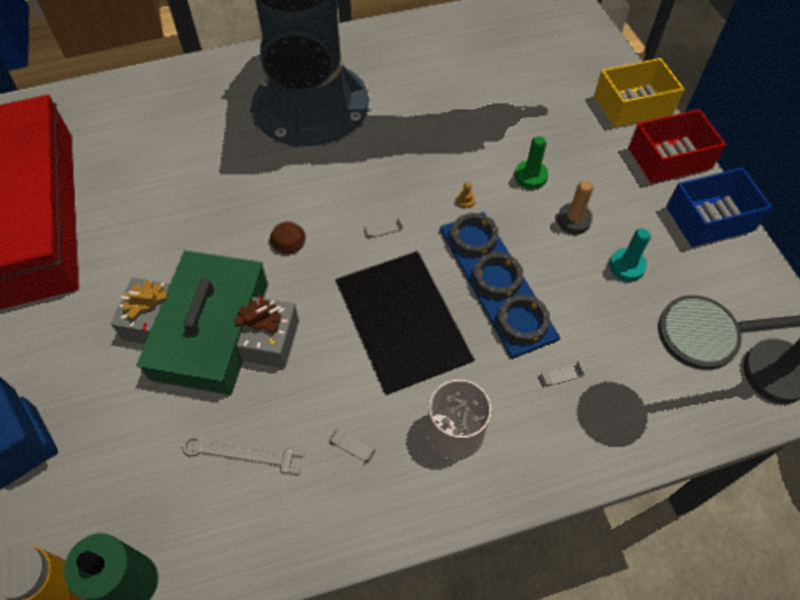

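The wooden-handled tool with the grey steel foot is at about (208,350) in the 800-wide top view. The turquoise (185,285) and green (222,420) ones are look-alikes. The chest is at (588,325), with the brown dial at (540,300) and the brass dial at (645,350). The mat is at (408,293) and the fixture sockets are at (307,253), (312,302) and (316,354).

Run:
```python
from h import *
a=snap("top")
k=.64
def P(n,u,v,z):print(n,pt(a,[u*k,v*k],z)[0].round(3))
P("brown",540,299,.092);P("brass",646,351,.092);P("handle",596,320,.097)
P("mat",408,293,0)
for p in((307,253),(312,302),(316,354)):P("sock",*p,.034)
P("toolfoot",210,351,.018);P("tooltop",190,346,.104);P("knob",495,408,.03);P("tin",396,160,.1);P("clip",399,396,.017);P("clip",296,205,.017);P("grease",305,408,.03);P("wrench",562,208,0);P("turq",188,287,.018);P("green",225,420,.018)
g=cv2.cvtColor(a["img"],cv2.COLOR_BGR2HSV);m=cv2.inRange(g,(0,0,0),(180,255,45))
m[:, :230]=0;m[:,295:]=0;m[:140]=0;m[235:]=0
c=max(cv2.findContours(m,0,2)[0],key=cv2.contourArea);b=cv2.boxPoints(cv2.minAreaRect(c));print(pt(a,b,0).round(3))
delta(.42,-.22,.33,None)
```

```text
brown [ 0.524 -0.193  0.092]
brass [ 0.432 -0.365  0.092]
handle [ 0.485 -0.284  0.097]
mat [0.557 0.033 0.   ]
sock [0.629 0.221 0.034]
sock [0.535 0.21  0.034]
sock [0.44  0.201 0.034]
toolfoot [0.45  0.398 0.018]
tooltop [0.45  0.402 0.104]
knob [ 0.341 -0.117  0.03 ]
tin [0.781 0.052 0.1  ]
clip [0.364 0.053 0.017]
clip [0.73  0.247 0.017]
grease [0.345 0.219 0.03 ]
wrench [ 0.722 -0.271  0.   ]
turq [0.571 0.446 0.018]
green [0.326 0.365 0.018]
[[ 0.669  0.129  0.   ]
 [ 0.687 -0.035  0.   ]
 [ 0.449 -0.055  0.   ]
 [ 0.432  0.102  0.   ]]
shift mm [-461.  -635.5  -98.5] turn z deg 0 tilt [-0.    -0.001 -1.   ] q6 1.57 t 0.1 w 0.0852
```

```bash
for i in 1 2 3 4; do python3 -m pendant '[[-0.023,-0.032,-0.005,0,0,0,1],[-0.046,-0.064,-0.01,0,0,0,1],[-0.069,-0.096,-0.015,0,0,0,1],[-0.092,-0.128,-0.02,0,0,0,1],[-0.115,-0.16,-0.025,0,0,0,1]]'; done
python3 - <<'E'
from h import *
c=snap("wrist","w1.png")
print(np.array(c["T_tool_cam"]).round(3),r.get_state()["position"],c["fx"])
cv2.imwrite("pics/w1b.png",cv2.resize(c["img"],(800,600),interpolation=cv2.INTER_CUBIC))
E
```

```text
t: 0.65
position: [0.2008, 0.3242, 0.2563]
tool_rot: [0.123, 0.992, -0.0, -0.0]
wrist_force: [1.1, 0.4, 0.2]
width: 0.0849
grasp_force: 0.0
t: 1.15
position: [0.2731, 0.1411, 0.2815]
tool_rot: [0.123, 0.992, 0.0, 0.0]
wrist_force: [0.5, 1.1, 0.2]
width: 0.0853
grasp_force: 0.0
t: 1.65
position: [0.3456, -0.0424, 0.3066]
tool_rot: [0.123, 0.992, 0.0, 0.0]
wrist_force: [0.8, 0.7, 0.3]
width: 0.0855
grasp_force: 0.0
t: 2.15
position: [0.4181, -0.2256, 0.3313]
tool_rot: [0.123, 0.992, 0.0, -0.0]
wrist_force: [0.6, 0.9, 0.3]
width: 0.0849
grasp_force: 0.0
[[-0.001 -0.963 -0.27   0.069]
 [ 1.    -0.001  0.     0.001]
 [-0.    -0.27   0.963 -0.142]
 [ 0.     0.     0.     1.   ]] [ 0.42048073 -0.22996711  0.33094848] 265.38141139680374
```

View pics/w1b.png

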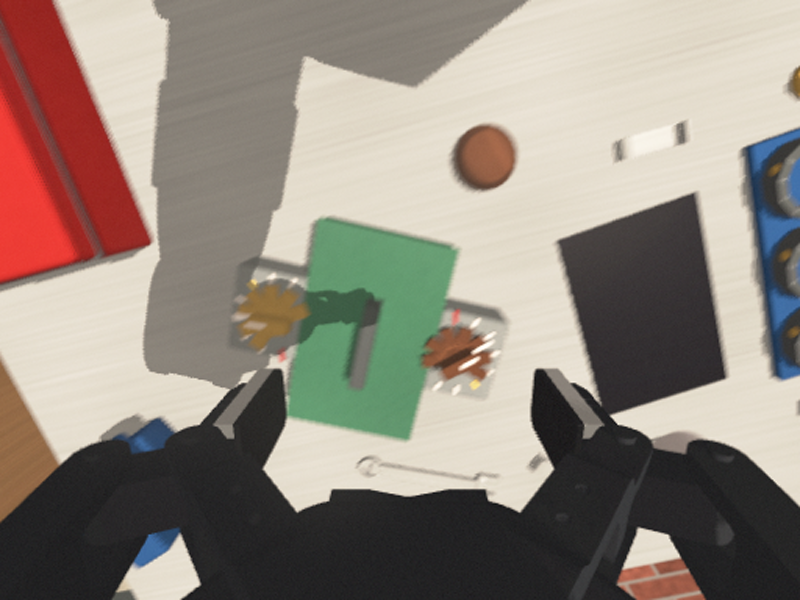

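Run:
```python
from h import *
c=snap("wrist")
im=c["img"]
A=cv2.resize(im[195:260,260:330],(400,371),interpolation=cv2.INTER_CUBIC);B=cv2.resize(im[160:225,140:210],(400,371),interpolation=cv2.INTER_CUBIC)
cv2.imwrite("pics/dials.png",np.hstack([A,B]))
g=cv2.cvtColor(im,cv2.COLOR_BGR2HSV);m=cv2.inRange(g,(60,80,30),(95,255,255));m=cv2.morphologyEx(m,3,np.ones((25,25)))
k=max(cv2.findContours(m,0,2)[0],key=cv2.contourArea);b=cv2.boxPoints(cv2.minAreaRect(k));p=pt(c,b,.065);print(b.round(),p.round(4),p.mean(0))
e=p[1:]-p[:-1];print(np.linalg.norm(e,axis=1),np.degrees(np.arctan2(e[:,1],e[:,0])))
```

```text
[[183. 262.]
 [209. 135.]
 [298. 153.]
 [272. 280.]] [[ 0.5502 -0.4009  0.065 ]
 [ 0.357  -0.2943  0.065 ]
 [ 0.4165 -0.1702  0.065 ]
 [ 0.6223 -0.2604  0.065 ]] [ 0.4865082  -0.28148972  0.065     ]
[0.22059926 0.13760683 0.22472566] [151.09934621  64.40363203 -23.66599755]
```

View pics/dials.png

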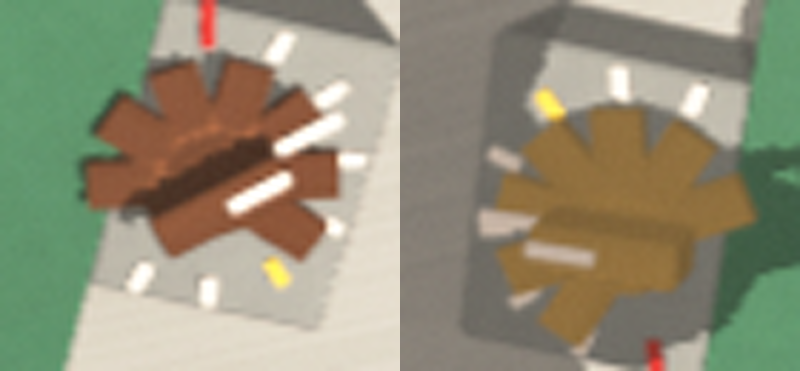

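Brown pointer: the white strokes at crop (310,133) and (258,192) point along tick 2. Brass pointer: the strokes at (505,222) and (560,255) point along tick 3. On both housings 3.5 faces outward.

Run:
```python
from h import *
c=snap("wrist")
k=70/400
f=lambda u,v,z,o:pt(c,[o[0]+u*k,o[1]+v*k],z)[0]
A=(260,195);B=(140-70,160)
a=f(208,157,.058,A);b=f(636,218,.058,B)
d=a-b;print(a,b,np.linalg.norm(d),(a+b)/2,"chest y yaw",np.degrees(np.arctan2(d[1],d[0])))
an=lambda p,q:np.degrees(np.arctan2((q-p)[1],(q-p)[0]))
print("brown ptr",an(f(275,150,.072,A),f(345,118,.072,A)),an(f(228,210,.092,A),f(290,177,.092,A)), "0-6 dir",an(f(208,292,.058,A),f(207,22,.058,A)))
print("brass ptr",an(f(595,260,.092,B),f(527,248,.092,B)),"6-0",an(f(618,82,.058,B),f(653,355,.058,B)))
s=r.get_state();print(s["joint_pos"])
# handle
im=c["img"];g=cv2.cvtColor(im,cv2.COLOR_BGR2HSV)
delta(*a[:2],.2,15)
```

```text
[ 0.52872598 -0.19341203  0.058     ] [ 0.4406642  -0.36633723  0.058     ] 0.19405669902637035 [ 0.48469509 -0.27987463  0.058     ] chest y yaw 63.01263035991025
brown ptr 102.23379299475395 106.15988653300774 0-6 dir 167.92476670228703
brass ptr -114.97681127073538 6-0 -11.966088436722012
[-4.94590971e-01  1.38909750e-01  1.11387969e-01  1.54464737e+00
 -1.74261490e-04 -2.45153449e-01]
shift mm [-99.1  58.5 130.3] turn z deg 60.7 tilt [-0.001  0.    -1.   ] q6 -0.25 t 2.3 w 0.0854
```

```bash
python3 -m pendant '[[-0.02,0.012,0.026,0,0,8,0.6],[-0.04,0.024,0.052,0,0,16,0.6],[-0.06,0.036,0.078,0,0,24,0.6],[-0.08,0.047,0.104,0,0,32,0.6],[-0.099,0.0585,0.13,0,0,40,0.6]]' 40 >/dev/null; python3 -m pendant '[[0,0,0,0,0,7,0.6],[0,0,0,0,0,14,0.6],[0,0,0,0,0,21,0.6],[0,0,0,0,0,21,0.6],[0,0,0,0,0,21,0.6]]' | tail -5
python3 - <<'E'
from h import *
c=snap("wrist","w2.png")
delta(.5287,-.1934,.077,14)
E
```

```text
position: [0.528, -0.1907, 0.2015]
tool_rot: [0.608, 0.794, -0.0, -0.0]
wrist_force: [0.2, -0.4, -1.4]
width: 0.0509
grasp_force: 0.0
shift mm [ -2.6  -0.  124.5] turn z deg 1.1 tilt [ 0. -0. -1.] q6 0.96 t 3.4 w 0.0515
```

View pics/w2.png

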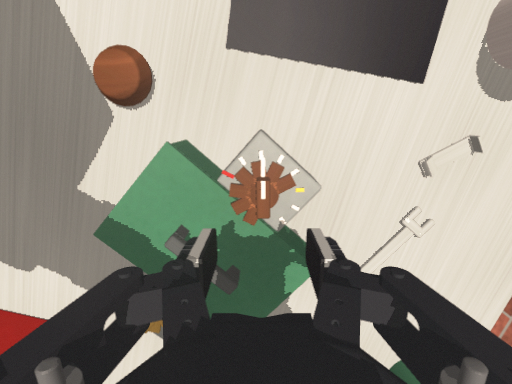

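The bar is upright in the image at (263,197), centred between the fingers and aligned with them. I'll go down, grip it and turn clockwise.

```bash
python3 -m pendant '[[-0.003,0,0.025,0,0,0,0.6],[-0.003,0,0.05,0,0,0,0.6],[-0.003,0,0.075,0,0,0,0.6],[-0.003,0,0.1,0,0,0,0.6],[-0.003,0,0.124,0,0,0,0.6]]' 40 >/dev/null; python3 -m pendant '[[0,0,0,0,0,0,0],[0,0,0,0,0,0,0],[0,0,0,0,0,0,0],[0,0,0,0,0,0,0],[0,0,0,0,0,0,0]]'
python3 -c "
from h import *
delta(.5287,-.1934,.077,-72)"
```

```text
t: 4.35
position: [0.5306, -0.1942, 0.0787]
tool_rot: [0.609, 0.793, 0.001, 0.001]
wrist_force: [4.1, 2.9, -4.4]
width: 0.0124
grasp_force: 45.0
shift mm [ 1.2 -1.6  1.7] turn z deg 86.9 tilt [ 0.003 -0.    -1.   ] q6 0.96 t 4.3 w 0.0124
```

```bash
python3 -m pendant '[[0,0,0,0,0,8,0],[0,0,0,0,0,16,0],[0,0,0,0,0,24,0],[0,0,0,0,0,32,0],[0,0,0,0,0,40,0]]'|grep force;python3 -m pendant '[[0,0,0,0,0,8,0],[0,0,0,0,0,16,0],[0,0,0,0,0,24,0],[0,0,0,0,0,32,0],[0,0,0,0,0,40,0]]' |grep force;python3 -m pendant '[[0,0,0,0,0,4,0],[0,0,0,0,0,7,0],[0,0,0,0,0,7,0],[0,0,0,0,0,7,0],[0,0,0,0,0,7,0]]'
python3 -c "
from h import *
delta(.5287,-.1934,.077,-72)"
```

```text
wrist_force: [18.6, 1.2, -15.8]
grasp_force: 43.6
wrist_force: [25.5, -9.7, -25.0]
grasp_force: 42.4
t: 5.85
position: [0.5362, -0.197, 0.0789]
tool_rot: [0.988, 0.155, 0.006, 0.003]
wrist_force: [25.4, -9.1, -24.7]
width: 0.013
grasp_force: 42.3
shift mm [-6.1 -5.7  1.8] turn z deg -0.1 tilt [ 0.013 -0.005 -1.   ] q6 2.48 t 5.8 w 0.013
```

```bash
python3 -m pendant '[[0,0,0,0,0,0,0.3],[0,0,0,0,0,0,0.6],[0,0,0,0,0,0,0.6],[0,0,0,0,0,0,0.6],[0,0,0,0,0,0,0.6]]'; python3 -m pendant '[[0,0,-0.025,0,0,0,0.6],[0,0,-0.05,0,0,0,0.6],[0,0,-0.075,0,0,0,0.6],[0,0,-0.1,0,0,0,0.6],[0,0,-0.125,0,0,0,0.6]]'
python3 - <<'E'
from h import *
c=snap("wrist","w3.png")
im=c["img"]
cv2.imwrite("pics/w3b.png",cv2.resize(im[100:292,128:384],(768,576),interpolation=cv2.INTER_CUBIC))
delta(.4407,-.3663,.2,-19)
E
```

```text
t: 6.35
position: [0.5289, -0.1943, 0.0777]
tool_rot: [0.988, 0.155, 0.0, 0.0]
wrist_force: [1.1, 0.1, -0.5]
width: 0.0515
grasp_force: 0.0
t: 6.85
position: [0.5287, -0.1942, 0.2035]
tool_rot: [0.988, 0.155, -0.0, 0.0]
wrist_force: [-0.3, 0.1, 0.3]
width: 0.0509
grasp_force: 0.0
shift mm [-137.9  135.8    7.5] turn z deg -53.1 tilt [ 0.005 -0.002 -1.   ] q6 2.48 t 6.9 w 0.0511
```

View pics/w3b.png

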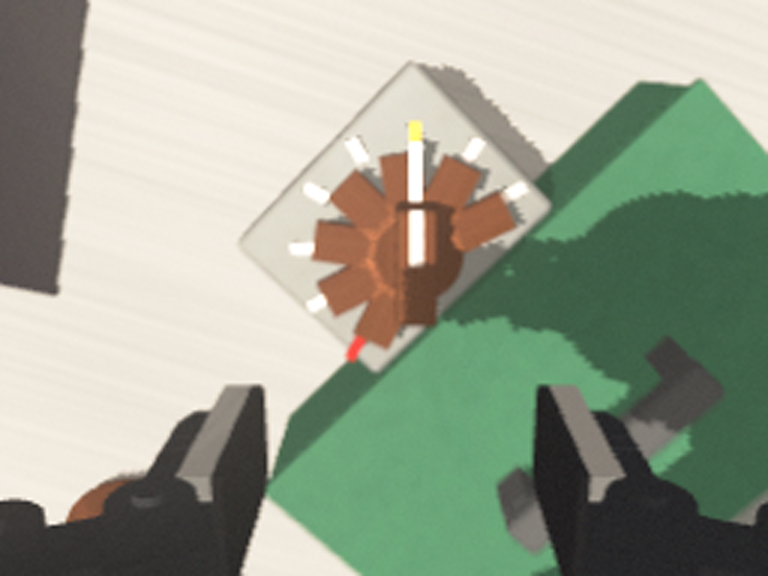

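The brown pointer lines up with the yellow tick at (415,130), so it reads 5. On to the brass dial.

```bash
python3 -m pendant '[[-0.028,0.027,0,0,0,-8,0.6],[-0.055,0.054,0,0,0,-16,0.6],[-0.083,0.081,0,0,0,-24,0.6],[-0.11,0.108,0.004,0,0,-32,0.6],[-0.138,0.136,0.004,0,0,-40,0.6]]' >/dev/null; python3 -m pendant '[[0,0,0,0,0,-7,0.6],[0,0,0,0,0,-7,0.6],[0,0,0,0,0,-7,0.6],[0,0,0,0,0,-7,0.6],[0,0,0,0,0,-7,0.6]]' | tail -5
python3 - <<'E'
from h import *
c=snap("wrist","w4.png")
im=c["img"]
cv2.imwrite("pics/w4b.png",cv2.resize(im[100:292,128:384],(768,576),interpolation=cv2.INTER_CUBIC))
delta(.4407,-.3663,.077,-25)
E
```

```text
position: [0.4398, -0.3654, 0.1984]
tool_rot: [0.844, 0.536, -0.0, 0.0]
wrist_force: [-0.8, 0.7, -0.4]
width: 0.0512
grasp_force: 0.0
shift mm [ -0.4   1.2 121.4] turn z deg -0.1 tilt [ 0. -0. -1.] q6 1.32 t 8.0 w 0.0513
```

View pics/w4b.png

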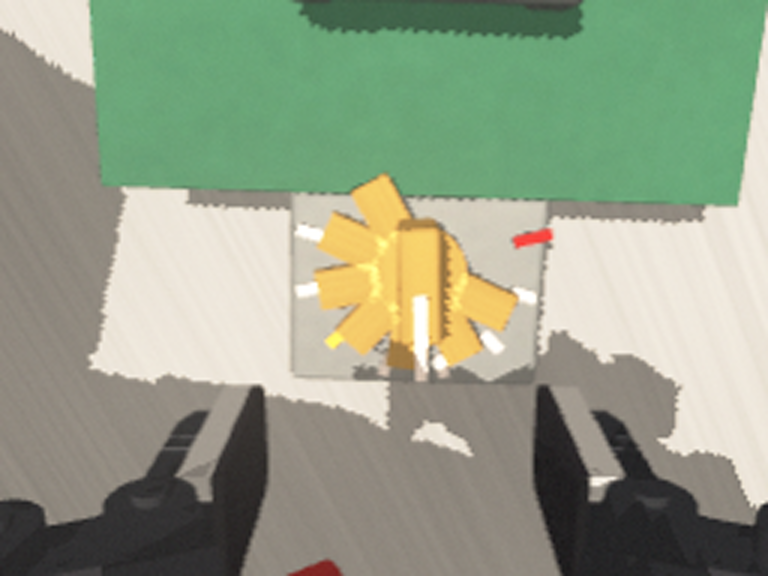

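The brass bar is aligned with the fingers and its pointer sits between ticks 3 and 4. It needs to turn counterclockwise to 2.

```bash
python3 -m pendant '[[0,0.001,0.025,0,0,0,0.6],[0,0.001,0.05,0,0,0,0.6],[0,0.001,0.075,0,0,0,0.6],[0,0.001,0.1,0,0,0,0.6],[0,0.001,0.121,0,0,0,0.6]]' 40 >/dev/null; python3 -m pendant '[[0,0,0,0,0,0,0],[0,0,0,0,0,0,0],[0,0,0,0,0,0,0],[0,0,0,0,0,0,0],[0,0,0,0,0,0,0]]'
python3 -m pendant '[[0,0,0,0,0,-8,0],[0,0,0,0,0,-16,0],[0,0,0,0,0,-24,0],[0,0,0,0,0,-32,0],[0,0,0,0,0,-40,0]]'|grep force;python3 -m pendant '[[0,0,0,0,0,-3,0],[0,0,0,0,0,-3,0],[0,0,0,0,0,-3,0],[0,0,0,0,0,-3,0],[0,0,0,0,0,-3,0]]'
python3 -m pendant '[[0,0,0,0,0,0,0.3],[0,0,0,0,0,0,0.6],[0,0,0,0,0,0,0.6],[0,0,0,0,0,0,0.6],[0,0,0,0,0,0,0.6]]' >/dev/null; python3 -m pendant '[[0,0,-0.025,0,0,0,0.6],[0,0,-0.05,0,0,0,0.6],[0,0,-0.075,0,0,0,0.6],[0,0,-0.1,0,0,0,0.6],[0,0,-0.125,0,0,0,0.6]]'
python3 - <<'E'
from h import *
c=snap("wrist","w5.png")
im=c["img"]
cv2.imwrite("pics/w5b.png",cv2.resize(im[40:264,100:400],(800,597),interpolation=cv2.INTER_CUBIC))
delta(.4847,-.2799,.2,63)
E
```

```text
t: 8.95
position: [0.4449, -0.3687, 0.0791]
tool_rot: [0.844, 0.537, 0.002, 0.004]
wrist_force: [15.5, -5.4, -13.9]
width: 0.0125
grasp_force: 44.6
wrist_force: [5.1, -5.2, -5.6]
grasp_force: 44.0
t: 9.95
position: [0.4428, -0.3686, 0.0791]
tool_rot: [0.589, 0.808, -0.0, 0.003]
wrist_force: [7.9, -6.0, -7.6]
width: 0.0126
grasp_force: 43.7
t: 10.95
position: [0.4401, -0.3663, 0.2034]
tool_rot: [0.589, 0.808, -0.0, -0.0]
wrist_force: [0.4, -0.3, 0.4]
width: 0.0513
grasp_force: 0.0
shift mm [70.  68.1  7.4] turn z deg -45.1 tilt [ 0.004 -0.004 -1.   ] q6 0.56 t 11.0 w 0.0512
```

View pics/w5b.png

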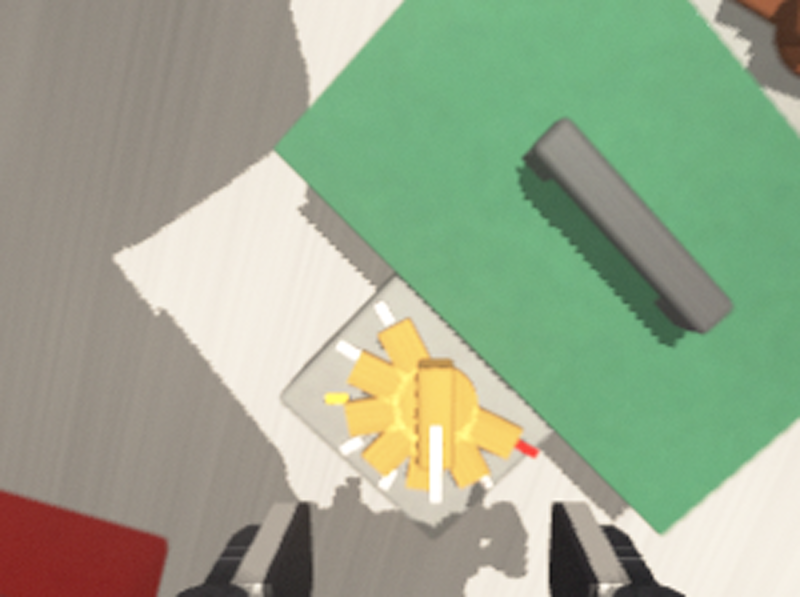

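The brass pointer is on 2: tick 3 is visible at (388,478), tick 1 at (488,482), and the pointer covers tick 2 at (435,490). The handle centre is at about (635,225). Now the lid.

```bash
python3 - <<'E'
from h import *
c=snap("wrist")
print(pt(c,[338,124.4],.097))
p=pt(c,[[100+548*.375,40+140*.375],[100+717*.375,40+318*.375]],.097);print(p,np.degrees(np.arctan2(*(p[1]-p[0])[1::-1])))
E
python3 -m pendant '[[0.014,0.014,0,0,0,-8,0.6],[0.028,0.028,0,0,0,-16,0.6],[0.042,0.042,0,0,0,-24,0.6],[0.056,0.055,0,0,0,-32,0.6],[0.070,0.068,0.007,0,0,-40,0.6]]' >/dev/null;  python3 -m pendant '[[0,0,0,0,0,-5,0.6],[0,0,0,0,0,-5,0.6],[0,0,0,0,0,-5,0.6],[0,0,0,0,0,-5,0.6],[0,0,0,0,0,-5,0.6]]' >/dev/null
python3 - <<'E'
from h import *
delta(.4847,-.2799,.073,63)
E
```

```text
[[ 0.48958068 -0.28385889  0.097     ]]
[[ 0.45137771 -0.26715101  0.097     ]
 [ 0.53005819 -0.30470338  0.097     ]] -25.514066643873797
shift mm [-1.400e+00  1.000e-01  1.223e+02] turn z deg -0.3 tilt [ 0. -0. -1.] q6 -0.05 t 12.1 w 0.0513
```

```bash
python3 -m pendant '[[-0.004,0,0.03,0,0,0,0.6],[-0.004,0,0.06,0,0,0,0.6],[-0.004,0,0.09,0,0,0,0.6],[-0.004,0,0.122,0,0,0,0.6],[-0.004,0,0.122,0,0,0,0.6]]' 70 >/dev/null; python3 -m pendant '[[0,0,0,0,0,0,0],[0,0,0,0,0,0,0],[0,0,0,0,0,0,0],[0,0,0,0,0,0,0],[0,0,0,0,0,0,0]]'
python3 -m pendant '[[0,0,-0.005,0,0,0,0],[0,0,-0.01,0,0,0,0],[0,0,-0.015,0,0,0,0],[0,0,-0.02,0,0,0,0],[0,0,-0.025,0,0,0,0]]'
python3 -m pendant '[[0,0,-0.015,0,0,0,0],[0,0,-0.03,0,0,0,0],[0,0,-0.045,0,0,0,0],[0,0,-0.06,0,0,0,0],[0,0,-0.075,0,0,0,0]]'
python3 - <<'E'
from h import *
delta(.559,.035,.1,95)
E
```

```text
t: 13.05
position: [0.4881, -0.2819, 0.0755]
tool_rot: [0.235, 0.972, -0.001, 0.002]
wrist_force: [-2.1, -1.7, 6.0]
width: 0.0147
grasp_force: 69.1
t: 13.55
position: [0.4871, -0.2807, 0.0988]
tool_rot: [0.235, 0.972, 0.0, -0.0]
wrist_force: [0.2, 0.6, -3.3]
width: 0.0146
grasp_force: 68.6
t: 14.05
position: [0.487, -0.2807, 0.1742]
tool_rot: [0.235, 0.972, 0.0, -0.0]
wrist_force: [0.7, 0.6, -3.3]
width: 0.0144
grasp_force: 68.5
shift mm [ 79.9 313.8  74.2] turn z deg -32.1 tilt [-0.  0. -1.] q6 -0.05 t 14.1 w 0.0144
```

```bash
python3 -m pendant '[[0.016,0.03,0,0,0,0,0],[0.032,0.06,0,0,0,0,0],[0.048,0.09,0,0,0,0,0],[0.064,0.12,0,0,0,0,0],[0.08,0.15,0,0,0,0,0]]' >/dev/null;  python3 -m pendant '[[0,0.033,0,0,0,-6.6,0],[0,0.066,0,0,0,-13.2,0],[0,0.099,0,0,0,-19.8,0],[0,0.132,0,0,0,-26.4,0],[0,0.164,0,0,0,-33,0]]'; python3 -m pendant '[[0,0,0.02,0,0,0,0],[0,0,0.03,0,0,0,0],[0,0,0.04,0,0,0,0],[0,0,0.05,0,0,0,0],[0,0,0.06,0,0,0,0]]'
python3 - <<'E'
from h import *
delta(.559,.035,.022,96)
c=snap("top","top1.png");cv2.imwrite("pics/top1b.png",cv2.resize(c["img"][120:312,190:446],(800,600),interpolation=cv2.INTER_CUBIC))
E
```

```text
t: 15.05
position: [0.5595, 0.0365, 0.1736]
tool_rot: [-0.054, 0.999, -0.0, 0.0]
wrist_force: [-0.0, -0.0, -3.6]
width: 0.0143
grasp_force: 68.8
t: 15.55
position: [0.559, 0.0345, 0.1128]
tool_rot: [-0.051, 0.999, -0.0, 0.0]
wrist_force: [0.6, 0.7, -4.3]
width: 0.0144
grasp_force: 68.8
shift mm [-0.   0.5 90.8] turn z deg -0.2 tilt [ 0. -0. -1.] q6 -0.04 t 15.6 w 0.0144
```

View pics/top1b.png

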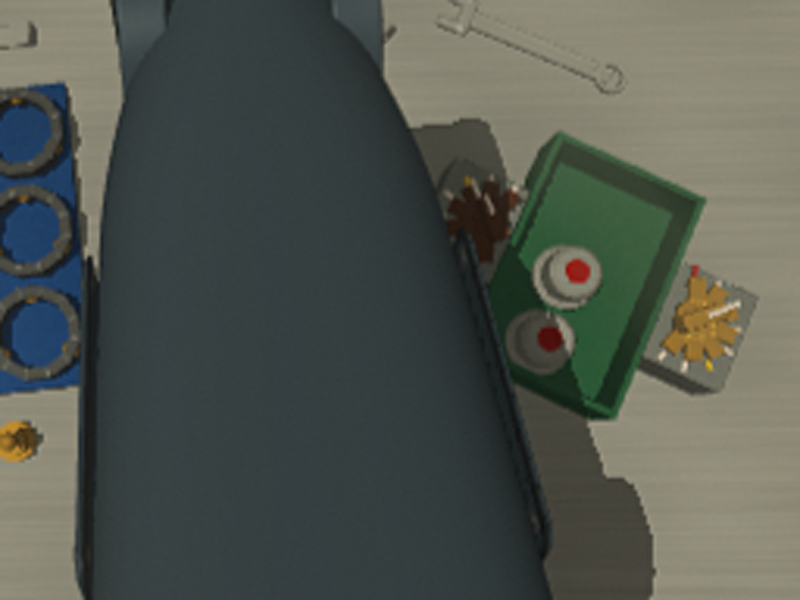

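Two caps are in the chest, with red dots at crop (577,271) and (549,338); the third is absent. Now I'll lower the lid onto the mat.

```bash
python3 -m pendant '[[0,0,0.02,0,0,0,0],[0,0,0.04,0,0,0,0],[0,0,0.06,0,0,0,0],[0,0,0.07,0,0,0,0],[0,0,0.08,0,0,0,0]]' >/dev/null;  python3 -m pendant '[[0,0,0.003,0,0,0,0],[0,0,0.006,0,0,0,0],[0,0,0.009,0,0,0,0],[0,0,0.01,0,0,0,0],[0,0,0.01,0,0,0,0]]'; python3 -m pendant '[[0,0,0,0,0,0,0.2],[0,0,0,0,0,0,0.6],[0,0,0,0,0,0,0.6],[0,0,0,0,0,0,0.6],[0,0,0,0,0,0,0.6]]'
python3 - <<'E'
from h import *
delta(.559,.035,.022,96)
c=snap("top")
k=256/800
f=lambda u,v,z:print(pt(c,[190+u*k,120+v*k],z)[0].round(4))
f(577,271,.05);f(549,338,.05)
E
```

```text
t: 16.6
position: [0.5594, 0.0351, 0.0237]
tool_rot: [-0.051, 0.999, -0.0, 0.0]
wrist_force: [-0.2, 0.5, -3.2]
width: 0.0146
grasp_force: 69.0
t: 17.1
position: [0.5592, 0.0351, 0.0234]
tool_rot: [-0.051, 0.999, -0.0, 0.0]
wrist_force: [-0.0, -0.2, -0.3]
width: 0.0512
grasp_force: 0.0
shift mm [ 0.2 -0.1  1.4] turn z deg -0.1 tilt [ 0. -0. -1.] q6 -0.04 t 17.1 w 0.0512
[ 0.487  -0.2812  0.05  ]
[ 0.4279 -0.2519  0.05  ]
```

```bash
python3 -m pendant '[[0,0,-0.03,0,0,0,0.6],[0,0,-0.06,0,0,0,0.6],[0,0,-0.09,0,0,0,0.6],[0,0,-0.12,0,0,0,0.6],[0,0,-0.15,0,0,0,0.6]]' >/dev/null; python3 -m pendant '[[0.012,0.025,-0.02,0,0,0,0.6],[0.024,0.05,-0.04,0,0,0,0.6],[0.036,0.075,-0.06,0,0,0,0.6],[0.048,0.1,-0.08,0,0,0,0.8],[0.06,0.125,-0.1,0,0,0,0.8]]' |tail -5;python3 -m pendant '[[0,0,0,0,0,0,0.8],[0,0,0,0,0,0,0.8],[0,0,0,0,0,0,0.8],[0,0,0,0,0,0,0.8],[0,0,0,0,0,0,0.8]]' |tail -5
python3 - <<'E'
from h import *
c=snap("wrist","w6.png")
cv2.imwrite("pics/w6b.png",cv2.resize(c["img"],(800,600),interpolation=cv2.INTER_CUBIC))
delta(.455,-.266,.2,63)
E
```

```text
position: [0.4859, 0.1541, 0.2742]
tool_rot: [-0.051, 0.999, -0.0, 0.0]
wrist_force: [0.5, 0.1, -0.8]
width: 0.0687
grasp_force: 0.0
position: [0.4868, 0.1526, 0.2726]
tool_rot: [-0.051, 0.999, -0.0, -0.001]
wrist_force: [0.2, -0.2, -0.1]
width: 0.0687
grasp_force: 0.0
shift mm [  73.9 -413.3   72.9] turn z deg 32.8 tilt [-0.001 -0.    -1.   ] q6 0.2 t 18.7 w 0.0687
```

View pics/w6b.png

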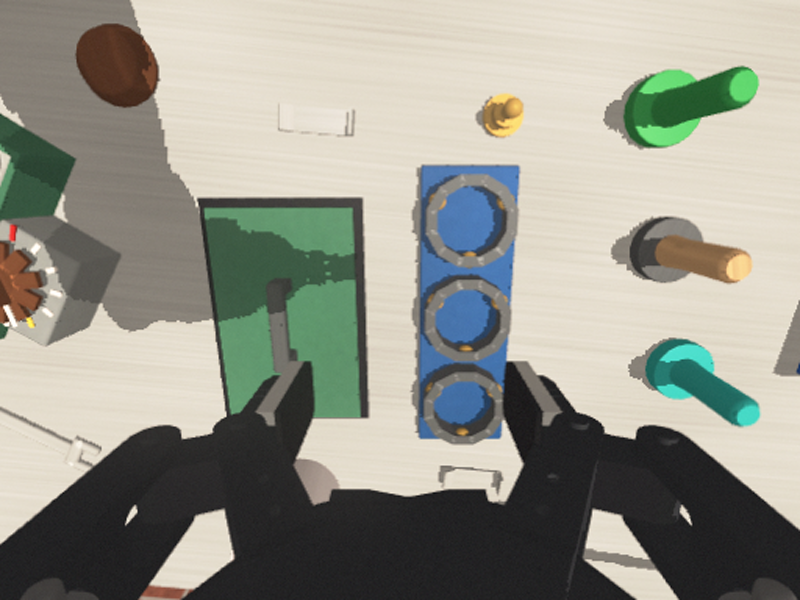

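The lid lies inside the mat with a black border visible. Sockets are at (472,220), (468,318) and (463,405). The wooden tool's foot is at (667,250); the green (665,107) and turquoise (680,370) look-alikes flank it.

Run:
```python
from h import *
c=snap("wrist")
for u,v,z in((472,219,.034),(468,318,.034),(463,403,.034),(669,249,.018),(739,265,.104),(470,301,.012)):print(u,v,pt(c,[u*.64,v*.64],z)[0].round(4))
for n in("wrist","top"):
    c=snap(n) if n=="wrist" else snap("top")
    g=cv2.cvtColor(c["img"],cv2.COLOR_BGR2HSV);m=cv2.inRange(g,(100,120,30),(125,255,255))
    for k in cv2.findContours(m,cv2.RETR_CCOMP,2)[0]:
        if 150<cv2.contourArea(k)<3000 and len(k)>5:
            e=cv2.fitEllipse(k);p=pt(c,e[0],.023)[0]
            if .35<p[0]<.7 and .1<p[1]<.3: print(n,np.round(e[0],1),np.round(e[1],1),p.round(4))
```

```text
472 219 [0.4407 0.2075 0.034 ]
468 318 [0.5341 0.217  0.034 ]
463 403 [0.6251 0.2246 0.034 ]
669 249 [0.4504 0.403  0.018 ]
739 265 [0.4499 0.4046 0.104 ]
470 301 [0.5227 0.2205 0.012 ]
wrist [295.5 257.6] [26.2 34.1] [0.6307 0.2256 0.023 ]
wrist [297.3 267.2] [ 59.8 108.1] [0.6481 0.2311 0.023 ]
wrist [297.6 202.6] [32.8 37.3] [0.5364 0.2159 0.023 ]
wrist [298.  187.4] [57.9 88.7] [0.5123 0.2132 0.023 ]
wrist [299.1 140.9] [38.5 39.6] [0.4429 0.2052 0.023 ]
wrist [292.6 162.6] [ 86.  113.9] [0.4753 0.2    0.023 ]
```

```bash
python3 -m pendant '[[0.008,-0.042,0,0,0,0,0.8],[0.016,-0.084,0,0,0,0,0.8],[0.024,-0.126,0,0,0,0,0.8],[0.032,-0.168,0,0,0,0,0.8],[0.04,-0.21,0,0,0,0,0.8]]' >/dev/null; python3 -m pendant '[[0.007,-0.04,0.01,0,0,6.6,0.8],[0.014,-0.08,0.02,0,0,13.2,0.8],[0.021,-0.12,0.035,0,0,19.8,0.8],[0.028,-0.16,0.05,0,0,26.4,0.8],[0.034,-0.203,0.07,0,0,33,0.8]]' |tail -5;python3 -m pendant '[[0,0,0,0,0,0,0.8],[0,0,0,0,0,0,0.8],[0,0,0,0,0,0,0.8],[0,0,0,0,0,0,0.8],[0,0,0,0,0,0,0.8]]' |tail -5
python3 - <<'E'
from h import *
c=snap("wrist","w7.png")
g=cv2.cvtColor(c["img"],cv2.COLOR_BGR2HSV);m=cv2.inRange(g,(0,150,60),(8,255,255))|cv2.inRange(g,(172,150,60),(180,255,255))
n,_,st,ce=cv2.connectedComponentsWithStats(m)
for s,e in zip(st[1:],ce[1:]):
    if s[4]>20:print(s,e.round(1),pt(c,e,.050)[0].round(4))
delta(.487,-.281,.02,63)
E
```

```text
position: [0.4551, -0.267, 0.2034]
tool_rot: [0.237, 0.972, -0.0, 0.001]
wrist_force: [0.6, -0.4, -0.1]
width: 0.0682
grasp_force: 0.0
position: [0.4557, -0.2642, 0.204]
tool_rot: [0.234, 0.972, -0.0, 0.001]
wrist_force: [-0.2, 0.2, -0.2]
width: 0.0682
grasp_force: 0.0
[   0   90   61  122 3785] [ 20.5 158.3] [ 0.3085 -0.4922  0.05  ]
[252 148  18  18 265] [260.5 156.3] [ 0.4299 -0.2505  0.05  ]
[332 174   6  12  40] [334.5 179.6] [ 0.4919 -0.1873  0.05  ]
[253 204  18  17 228] [261.6 212.1] [ 0.4891 -0.2793  0.05  ]
shift mm [-35.3  -0.6 183.9] turn z deg -0.0 tilt [ 0.001 -0.001 -1.   ] q6 -0.05 t 20.4 w 0.0685
```

View pics/w7.png

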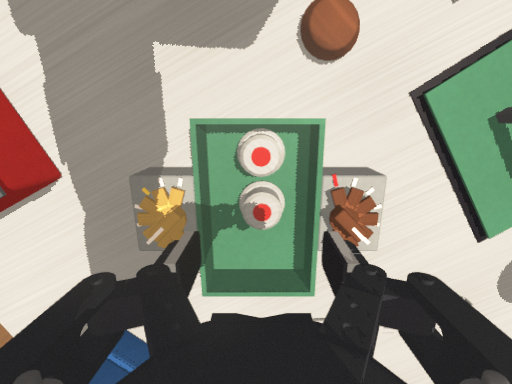

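Caps at (260,156) and (261,212) in the wrist view. I'll take the central one (261,212) first.

```bash
python3 -m pendant '[[-0.0357,0.001,0.03,0,0,0,0.8],[-0.0357,0.001,0.07,0,0,0,0.8],[-0.0357,0.001,0.11,0,0,0,0.8],[-0.0357,0.001,0.15,0,0,0,0.8],[-0.0357,0.001,0.183,0,0,0,0.8]]' 60|tail -5; python3 -m pendant '[[0,0,0,0,0,0,0.2],[0,0,0,0,0,0,0.2],[0,0,0,0,0,0,0.2],[0,0,0,0,0,0,0.2],[0,0,0,0,0,0,0.2]]'
python3 -m pendant '[[0,0,-0.01,0,0,0,0.2],[0,0,-0.03,0,0,0,0.2],[0,0,-0.06,0,0,0,0.2],[0,0,-0.1,0,0,0,0.2],[0,0,-0.14,0,0,0,0.2]]'
python3 - <<'E'
from h import *
delta(.535,.213,.15,96)
E
```

```text
position: [0.4873, -0.2796, 0.0187]
tool_rot: [0.234, 0.972, 0.0, -0.0]
wrist_force: [0.9, 0.6, -0.4]
width: 0.0683
grasp_force: 0.0
t: 21.4
position: [0.4883, -0.281, 0.0218]
tool_rot: [0.235, 0.972, -0.0, 0.001]
wrist_force: [-0.5, -0.0, -0.3]
width: 0.0467
grasp_force: 63.0
t: 21.9
position: [0.4871, -0.2803, 0.1627]
tool_rot: [0.235, 0.972, -0.0, 0.0]
wrist_force: [1.4, -0.7, -1.7]
width: 0.0464
grasp_force: 63.1
shift mm [182.5 460.9  12.6] turn z deg -33.1 tilt [ 0. -0. -1.] q6 -0.05 t 21.9 w 0.0464
```

```bash
for i in 1 2; do python3 -m pendant '[[0.01,0.04,0,0,0,0,0.2],[0.02,0.08,0,0,0,0,0.2],[0.03,0.12,0,0,0,0,0.2],[0.04,0.16,0,0,0,0,0.2],[0.05,0.2,0,0,0,0,0.2]]' |tail -2; done; python3 -m pendant '[[0.009,0.016,0.006,0,0,-6.6,0.2],[0.018,0.032,0.012,0,0,-13.2,0.2],[0.027,0.048,0.018,0,0,-19.8,0.2],[0.036,0.064,0.024,0,0,-26.4,0.2],[0.045,0.079,0.03,0,0,-33,0.2]]' |tail -5
python3 -m pendant '[[0,0,0,0,0,0,0.2],[0,0,0,0,0,0,0.2],[0,0,0,0,0,0,0.2],[0,0,0,0,0,0,0.2],[0,0,0,0,0,0,0.2]]' |tail -5
cat > ring.py <<'E'
from h import *
def rings(c):
    g=cv2.cvtColor(c["img"],cv2.COLOR_BGR2HSV);m=cv2.inRange(g,(100,120,30),(125,255,255))
    for k in cv2.findContours(m,cv2.RETR_CCOMP,2)[0]:
        if 150<cv2.contourArea(k)<9000 and len(k)>5:
            h=cv2.convexHull(k);e=cv2.fitEllipse(h);p=pt(c,e[0],.023)[0]
            if .35<p[0]<.7 and .1<p[1]<.3: print(np.round(e[0],1),np.round(e[1],1),p.round(4))
E
python3 - <<'E'
from ring import *
c=snap("wrist","w8.png");rings(c)
delta(.535,.213,.10,96)
E
```

```text
width: 0.0459
grasp_force: 63.2
width: 0.046
grasp_force: 63.2
position: [0.5769, 0.2128, 0.1312]
tool_rot: [-0.054, 0.999, 0.0, 0.0]
wrist_force: [-0.2, 0.1, -1.8]
width: 0.046
grasp_force: 63.1
position: [0.5771, 0.2113, 0.1307]
tool_rot: [-0.05, 0.999, -0.0, 0.0]
wrist_force: [0.8, -0.2, -1.5]
width: 0.0464
grasp_force: 63.1
[295.3 153.4] [ 33.3 169.9] [0.5364 0.2408 0.023 ]
[269.2 149.3] [64.2 65.2] [0.535 0.216 0.023]
[270.6  46.5] [ 99.2 475.8] [0.4488 0.2078 0.023 ]
[270.3  39.1] [71.7 76.3] [0.4433 0.2069 0.023 ]
shift mm [41.7  5.9 30.6] turn z deg -0.2 tilt [ 0. -0. -1.] q6 0.25 t 23.9 w 0.0462
```

View pics/w8.png

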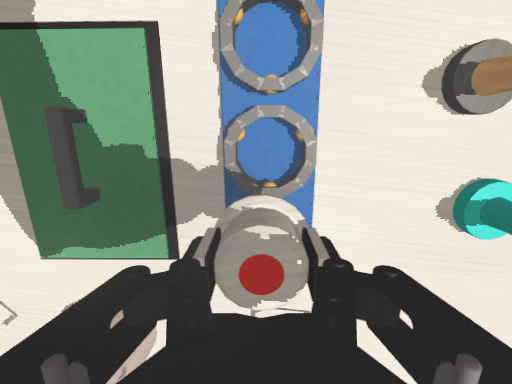

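Run:
```python
from ring import *
c=snap("wrist");s=r.get_state()
g=cv2.cvtColor(c["img"],cv2.COLOR_BGR2HSV);m=cv2.inRange(g,(0,150,60),(8,255,255))|cv2.inRange(g,(172,150,60),(180,255,255))
n,_,st,ce=cv2.connectedComponentsWithStats(m)
i=1+np.argmax(st[1:,4]);print(ce[i],st[i],pt(c,ce[i],s["position"][2]+.028)[0],s["position"])
a=snap("top");g=cv2.cvtColor(a["img"],cv2.COLOR_BGR2HSV)
cv2.imwrite("pics/top2.png",a["img"])
print(px(a,[.535,.213,.034]))
```

```text
[261.         274.27564103] [ 239  255   45   40 1404] [0.58137604 0.21304159 0.15849469] [0.57708653 0.211471   0.13049469]
[[198.56327404 193.40656212]]
```

```bash
python3 -m pendant '[[0.022,0.0026,0,0,0,0,0.2],[0.0447,0.0052,0.02,0,0,0,0.2],[0.0447,0.0052,0.05,0,0,0,0.2],[0.0447,0.0052,0.065,0,0,0,0.2],[0.0447,0.0052,0.0745,0,0,0,0.2]]' |tail -5
for i in 1 2 3; do python3 -m pendant '[[0,0,0.0015,0,0,0,0.2],[0,0,0.003,0,0,0,0.2],[0,0,0.0045,0,0,0,0.2],[0,0,0.0058,0,0,0,0.2],[0,0,0.0058,0,0,0,0.2]]' |grep -E "pos|wrist|tool_rot|width"; done
```

```text
position: [0.5313, 0.2122, 0.0546]
tool_rot: [-0.051, 0.999, -0.0, -0.001]
wrist_force: [-0.0, -0.4, -0.9]
width: 0.0461
grasp_force: 63.1
position: [0.5321, 0.2126, 0.0503]
tool_rot: [-0.051, 0.999, 0.0, 0.0]
wrist_force: [-0.7, -0.2, -0.8]
width: 0.0463
position: [0.532, 0.2126, 0.0441]
tool_rot: [-0.051, 0.999, 0.0, 0.0]
wrist_force: [-0.4, 0.4, -1.4]
width: 0.0464
position: [0.5335, 0.2139, 0.0394]
tool_rot: [-0.051, 0.999, 0.001, 0.002]
wrist_force: [2.3, 6.1, 4.0]
width: 0.0465
```

The cap has entered the ring and meets the balls. I'll release it and look.

```bash
python3 -m pendant '[[0,0,0,0,0,0,0.5],[0,0,0,0,0,0,0.8],[0,0,0,0,0,0,0.8],[0,0,0,0,0,0,0.8],[0,0,0,0,0,0,0.8]]' |grep -E "pos|wrist"; python3 -m pendant '[[0,0,-0.03,0,0,0,0.8],[0,0,-0.06,0,0,0,0.8],[0,0,-0.09,0,0,0,0.8],[-0.02,0,-0.12,0,0,0,0.8],[-0.04,0,-0.15,0,0,0,0.8]]' |tail -5
python3 - <<'E'
from ring import *
s=r.get_state();c=snap("wrist","w9.png")
cv2.imwrite("pics/w9b.png",cv2.resize(c["img"][60:252,128:384],(600,450),interpolation=cv2.INTER_CUBIC))
g=cv2.cvtColor(c["img"],cv2.COLOR_BGR2HSV);m=cv2.inRange(g,(0,150,60),(8,255,255))|cv2.inRange(g,(172,150,60),(180,255,255))
n,_,st,ce=cv2.connectedComponentsWithStats(m)
for q,e in zip(st[1:],ce[1:]):
    if q[4]>50: print(e,q,pt(c,e,.067)[0])
delta(.429,-.2512,.2,63)
E
```

```text
position: [0.5317, 0.2123, 0.0382]
wrist_force: [0.3, -0.7, -0.4]
position: [0.5717, 0.2165, 0.1899]
tool_rot: [-0.051, 0.999, -0.0, -0.0]
wrist_force: [0.1, 0.8, -0.1]
width: 0.0684
grasp_force: 0.0
[263.96153846 157.51048951] [254 149  21  18 286] [0.53972182 0.21738689 0.067     ]
shift mm [ 194.4 -451.2   -7.7] turn z deg 32.8 tilt [ 0.008  0.003 -1.   ] q6 0.26 t 27.1 w 0.0686
```

View pics/w9b.png

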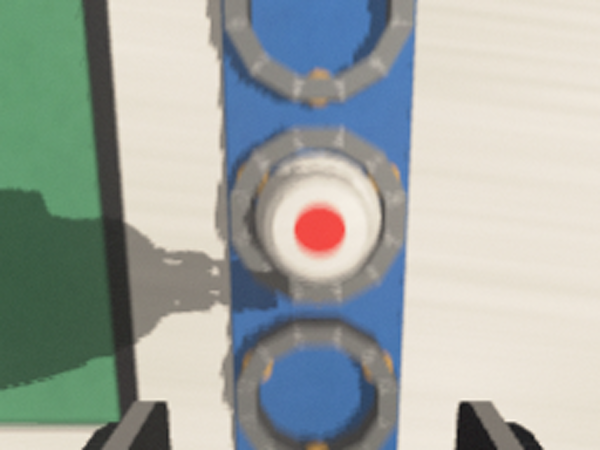

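The cap sits centred in the middle ring, dot at (320,230). Now for the second cap.

```bash
for i in 1 2; do python3 -m pendant '[[0.013,-0.033,0,0,0,0,0.8],[0.026,-0.066,0,0,0,0,0.8],[0.039,-0.099,0,0,0,0,0.8],[0.052,-0.132,0,0,0,0,0.8],[0.065,-0.165,0,0,0,0,0.8]]' >/dev/null; done; python3 -m pendant '[[0.013,-0.025,0,0,0,6.6,0.8],[0.026,-0.05,0,0,0,13.2,0.8],[0.039,-0.075,0,0,0,19.8,0.8],[0.052,-0.1,0,0,0,26.4,0.8],[0.064,-0.121,0,0,0,33,0.8]]' |tail -5
python3 -m pendant '[[0,0,0,0,0,0,0.8],[0,0,0,0,0,0,0.8],[0,0,0,0,0,0,0.8],[0,0,0,0,0,0,0.8],[0,0,0,0,0,0,0.8]]' |tail -5
cat > dot.py <<'E'
from h import *
def dots(z,n="wrist"):
    c=snap(n)
    g=cv2.cvtColor(c["img"],cv2.COLOR_BGR2HSV);m=cv2.inRange(g,(0,150,60),(8,255,255))|cv2.inRange(g,(172,150,60),(180,255,255))
    k,_,st,ce=cv2.connectedComponentsWithStats(m)
    for q,e in zip(st[1:],ce[1:]):
        if q[4]>30: print(e.round(1),q[2:],pt(c,e,z)[0].round(4))
E
python3 - <<'E'
from dot import *
dots(.05)
delta(.429,-.2512,.02,63)
E
```

```text
position: [0.4239, -0.253, 0.1882]
tool_rot: [0.237, 0.971, -0.0, -0.0]
wrist_force: [-0.0, 0.4, -0.3]
width: 0.0684
grasp_force: 0.0
position: [0.4251, -0.2512, 0.1884]
tool_rot: [0.234, 0.972, -0.0, 0.0]
wrist_force: [0.7, 0.4, 0.1]
width: 0.0685
grasp_force: 0.0
[ 19.9 187.3] [  59  115 3523] [ 0.3068 -0.4876  0.05  ]
[262.6 188.8] [ 18  19 273] [ 0.4299 -0.2506  0.05  ]
[338.1 212.6] [ 5 12 41] [ 0.493  -0.1876  0.05  ]
shift mm [ -3.5   1.9 168.4] turn z deg -0.1 tilt [-0. -0. -1.] q6 -0.06 t 29.1 w 0.0681
```

```bash
python3 -m pendant '[[-0.0042,0.0026,0.03,0,0,0,0.8],[-0.0042,0.0026,0.07,0,0,0,0.8],[-0.0042,0.0026,0.11,0,0,0,0.8],[-0.0042,0.0026,0.14,0,0,0,0.8],[-0.0042,0.0026,0.1675,0,0,0,0.8]]' 60|tail -5; python3 -m pendant '[[0,0,0,0,0,0,0.2],[0,0,0,0,0,0,0.2],[0,0,0,0,0,0,0.2],[0,0,0,0,0,0,0.2],[0,0,0,0,0,0,0.2]]'
python3 -m pendant '[[0,0,-0.01,0,0,0,0.2],[0,0,-0.03,0,0,0,0.2],[0,0,-0.06,0,0,0,0.2],[0,0,-0.1,0,0,0,0.2],[0,0,-0.14,0,0,0,0.2]]'
python3 - <<'E'
from h import *
delta(.48,.204,.13,96)
E
```

```text
position: [0.4295, -0.2508, 0.0194]
tool_rot: [0.234, 0.972, 0.0, -0.0]
wrist_force: [1.0, -0.2, -0.4]
width: 0.0683
grasp_force: 0.0
t: 30.15
position: [0.4304, -0.2518, 0.022]
tool_rot: [0.235, 0.972, -0.0, 0.001]
wrist_force: [-0.1, 0.1, -1.4]
width: 0.0464
grasp_force: 61.5
t: 30.65
position: [0.4293, -0.2512, 0.1633]
tool_rot: [0.235, 0.972, -0.0, 0.0]
wrist_force: [1.6, -0.5, -0.3]
width: 0.0461
grasp_force: 61.6
shift mm [162.6 428.2  33.2] turn z deg -33.1 tilt [ 0. -0. -1.] q6 -0.06 t 30.6 w 0.0461
```

```bash
for i in 1 2; do python3 -m pendant '[[0.012,0.034,0,0,0,0,0.2],[0.024,0.068,0,0,0,0,0.2],[0.036,0.102,0,0,0,0,0.2],[0.048,0.136,0,0,0,0,0.2],[0.06,0.17,0,0,0,0,0.2]]' |tail -2; done; python3 -m pendant '[[0.009,0.018,0.006,0,0,-6.6,0.2],[0.018,0.036,0.012,0,0,-13.2,0.2],[0.027,0.054,0.018,0,0,-19.8,0.2],[0.036,0.072,0.024,0,0,-26.4,0.2],[0.0426,0.088,0.033,0,0,-33,0.2]]' |tail -5
python3 -m pendant '[[0,0,0,0,0,0,0.2],[0,0,0,0,0,0,0.2],[0,0,0,0,0,0,0.2],[0,0,0,0,0,0,0.2],[0,0,0,0,0,0,0.2]]' |tail -5
python3 - <<'E'
from dot import *
from ring import rings
s=r.get_state();print(s["position"]);dots(s["position"][2]+.028)
rings(snap("wrist"))
delta(.44,.2035,.056,96)
E
```

```text
width: 0.0459
grasp_force: 61.6
width: 0.0461
grasp_force: 61.6
position: [0.4804, 0.2047, 0.129]
tool_rot: [-0.054, 0.999, 0.0, 0.001]
wrist_force: [0.1, 0.0, -0.7]
width: 0.0465
grasp_force: 61.7
position: [0.4804, 0.2031, 0.1283]
tool_rot: [-0.05, 0.999, 0.0, 0.0]
wrist_force: [-0.1, -0.4, -0.5]
width: 0.0463
grasp_force: 61.8
[0.48040721 0.20306066 0.12833231]
[261.  270.8] [  45   40 1402] [0.4827 0.2045 0.1563]
[266.  311.9] [ 9.8 39. ] [0.6162 0.2236 0.023 ]
[233.3 182.8] [21.3 53.7] [0.4731 0.177  0.023 ]
[267.5 151.7] [64.5 65.4] [0.4404 0.2064 0.023 ]
[268.2 111.3] [ 96.1 183.4] [0.4047 0.2032 0.023 ]
shift mm [40.2  4.4 72.1] turn z deg -0.2 tilt [ 0. -0. -1.] q6 0.3 t 32.8 w 0.0461
```

```bash
python3 -m pendant '[[0.02,0.003,0,0,0,0,0.2],[0.0395,0.0056,0.02,0,0,0,0.2],[0.0395,0.0056,0.05,0,0,0,0.2],[0.0395,0.0056,0.065,0,0,0,0.2],[0.0395,0.0056,0.0725,0,0,0,0.2]]' |tail -5
for i in 1 2 3; do python3 -m pendant '[[0,0,0.0015,0,0,0,0.2],[0,0,0.003,0,0,0,0.2],[0,0,0.0045,0,0,0,0.2],[0,0,0.0058,0,0,0,0.2],[0,0,0.0058,0,0,0,0.2]]' |grep -E "pos|wrist|tool_rot|width"; done
```

```text
position: [0.4396, 0.2047, 0.0543]
tool_rot: [-0.051, 0.999, -0.0, -0.001]
wrist_force: [-0.0, -0.1, -0.6]
width: 0.0467
grasp_force: 61.7
position: [0.4406, 0.2052, 0.0498]
tool_rot: [-0.051, 0.999, 0.0, 0.0]
wrist_force: [-0.1, -0.7, -0.5]
width: 0.0459
position: [0.4402, 0.2051, 0.0436]
tool_rot: [-0.051, 0.999, -0.0, -0.0]
wrist_force: [0.3, 0.3, -1.8]
width: 0.0462
position: [0.4409, 0.2056, 0.0384]
tool_rot: [-0.051, 0.999, 0.0, 0.001]
wrist_force: [0.2, 1.9, 2.8]
width: 0.0463
```

```bash
python3 -m pendant '[[0,0,0,0,0,0,0.5],[0,0,0,0,0,0,0.8],[0,0,0,0,0,0,0.8],[0,0,0,0,0,0,0.8],[0,0,0,0,0,0,0.8]]' |grep -E "pos|wrist"; python3 -m pendant '[[0,0,-0.03,0,0,0,0.8],[0,0,-0.06,0,0,0,0.8],[0,0,-0.09,0,0,0,0.8],[0,0,-0.12,0,0,0,0.8],[0,0,-0.15,0,0,0,0.8]]' >/dev/null
python3 -m pendant '[[-0.006,0.032,-0.01,0,0,0,0.8],[-0.012,0.064,-0.02,0,0,0,0.8],[-0.018,0.096,-0.03,0,0,0,0.8],[-0.024,0.128,-0.04,0,0,0,0.8],[-0.03,0.16,-0.05,0,0,0,0.8]]' >/dev/null
python3 -m pendant '[[0,0,0,0,0,0,0.8],[0,0,0,0,0,0,0.8],[0,0,0,0,0,0,0.8],[0,0,0,0,0,0,0.8],[0,0,0,0,0,0,0.8]]' |tail -5
cat > tool.py <<'E'
from h import *
def tool(n,zs=.104):
    c=snap(n);g=cv2.cvtColor(c["img"],cv2.COLOR_BGR2HSV);m=cv2.inRange(g,(5,70,60),(22,255,255))
    for k in cv2.findContours(m,0,2)[0]:
        if cv2.contourArea(k)>25:
            e=cv2.minAreaRect(k);b=cv2.boxPoints(e)
            # handle: extreme pts -> end nearest/farthest; top face plane .104, base .018
            P=pt(c,k.reshape(-1,2),zs);Q=pt(c,k.reshape(-1,2),.018)
            print(n,np.round(e[0],1),np.round(e[1],1),"at .104",P.min(0)[:2].round(3),P.max(0)[:2].round(3),"at .018",Q.min(0)[:2].round(3),Q.max(0)[:2].round(3))
    return c
E
python3 - <<'E'
from tool import *
c=tool("wrist");cv2.imwrite("pics/w10.png",c["img"]);a=tool("top")
cv2.imwrite("pics/cmp.png",np.hstack([cv2.resize(c["img"],(400,300)),cv2.resize(a["img"][:,:256],(400,600))[:300]]))
delta(.45,.4015,.15,96)
E
```

```text
position: [0.4402, 0.205, 0.0378]
wrist_force: [-0.1, 0.3, -0.1]
position: [0.4539, 0.3664, 0.238]
tool_rot: [-0.051, 0.999, -0.0, -0.0]
wrist_force: [0.5, -0.6, -0.2]
width: 0.068
grasp_force: 0.0
wrist [173.8 204.8] [7.8 4.2] at .104 [0.481 0.272] [0.489 0.278] at .018 [0.51  0.244] [0.521 0.253]
wrist [291.3 179. ] [38.1 25.2] at .104 [0.424 0.383] [0.463 0.417] at .018 [0.436 0.389] [0.487 0.435]
wrist [161.8  77.3] [32.9 28.1] at .104 [0.344 0.244] [0.371 0.276] at .018 [0.33  0.208] [0.366 0.25 ]
wrist [483.2  15.8] [60.8 35.6] at .104 [0.259 0.528] [0.288 0.586] at .018 [0.22  0.579] [0.257 0.657]
top [194.5 260.5] [13. 13.] at .104 [0.33  0.192] [0.363 0.225] at .018 [0.329 0.205] [0.365 0.242]
top [317.6 260.5] [19.5 13.5] at .104 [ 0.317 -0.128] [ 0.362 -0.08 ] at .018 [ 0.314 -0.144] [ 0.363 -0.092]
top [126.9 222.8] [20.6 10.7] at .104 [0.429 0.361] [0.464 0.415] at .018 [0.437 0.391] [0.475 0.449]
top [416.  221.6] [21.2 30. ] at .104 [ 0.396 -0.393] [ 0.485 -0.328] at .018 [ 0.401 -0.434] [ 0.498 -0.364]
top [343.1 189.3] [21.  25.5] at .104 [ 0.49  -0.219] [ 0.564 -0.1
[... 468 characters left out ...]
0.1 16.8] at .104 [0.916 0.621] [0.957 0.663] at .018 [0.969 0.675] [1.015 0.721]
top [199.5  57.5] [21. 47.] at .104 [0.888 0.138] [0.956 0.274] at .018 [0.939 0.147] [1.014 0.295]
top [332.1  54.3] [ 22.3 216.1] at .104 [ 0.888 -0.49 ] [0.96  0.135] at .018 [ 0.939 -0.54 ] [1.018 0.143]
top [480.7  48.5] [13.4 15.7] at .104 [ 0.91  -0.627] [ 0.955 -0.581] at .018 [ 0.964 -0.69 ] [ 1.012 -0.641]
top [450.2  51.3] [23.2 12.1] at .104 [ 0.89  -0.526] [ 0.957 -0.488] at .018 [ 0.941 -0.58 ] [ 1.014 -0.538]
top [255.5  19. ] [ 38. 511.] at .104 [ 0.994 -0.715] [1.124 0.812] at .018 [ 1.055 -0.787] [1.198 0.884]
shift mm [ 0.4 35.  88.1] turn z deg -0.2 tilt [ 0. -0. -1.] q6 0.58 t 36.9 w 0.0683
```

The wooden handle is unambiguous by hue at wrist pixel (291,179), top at about (0.450, 0.402), and it hasn't moved. Green and turquoise do not match. Gripping it.

```bash
python3 -m pendant '[[0.0004,0.018,0,0,0,0,0.8],[0.0004,0.036,0,0,0,0,0.8],[0.0004,0.036,0.03,0,0,0,0.8],[0.0004,0.036,0.06,0,0,0,0.8],[0.0004,0.036,0.09,0,0,0,0.8]]' 100 >/dev/null; python3 -m pendant '[[0,0,0.03,0,0,0,0.8],[0,0,0.06,0,0,0,0.8],[0,0,0.084,0,0,0,0.8],[0,0,0.084,0,0,0,0.8],[0,0,0.084,0,0,0,0.8]]' |tail -5; python3 -m pendant '[[0,0,0,0,0,0,0.1],[0,0,0,0,0,0,0.1],[0,0,0,0,0,0,0.1],[0,0,0,0,0,0,0.1],[0,0,0,0,0,0,0.1]]'
python3 -m pendant '[[0,0,-0.005,0,0,0,0.1],[0,0,-0.02,0,0,0,0.1],[0,0,-0.05,0,0,0,0.1],[0,0,-0.08,0,0,0,0.1],[0,0,-0.1,0,0,0,0.1]]'
python3 - <<'E'
from h import *
delta(.44,.205,.16,96)
delta(.535,.215,.16,96)
E
```

```text
position: [0.4496, 0.4041, 0.0641]
tool_rot: [-0.052, 0.999, -0.0, -0.0]
wrist_force: [0.3, 0.4, 0.1]
width: 0.0686
grasp_force: 0.0
t: 38.35
position: [0.4504, 0.4038, 0.0656]
tool_rot: [-0.051, 0.999, 0.001, 0.001]
wrist_force: [-0.6, 0.6, 6.4]
width: 0.0257
grasp_force: 98.1
t: 38.85
position: [0.4501, 0.4032, 0.1663]
tool_rot: [-0.051, 0.999, 0.0, 0.001]
wrist_force: [1.0, 0.1, -4.0]
width: 0.0258
grasp_force: 98.9
shift mm [  30.3 -196.2    6.1] turn z deg -0.2 tilt [ 0.001  0.001 -1.   ] q6 0.63 t 38.9 w 0.0258
shift mm [ -65.3 -195.9    6.2] turn z deg -0.2 tilt [ 0.001  0.001 -1.   ] q6 0.63 t 38.9 w 0.0258
```

```bash
python3 -m pendant '[[0.006,-0.039,0,0,0,0,0.1],[0.012,-0.078,0,0,0,0,0.1],[0.018,-0.117,0,0,0,0,0.1],[0.024,-0.156,0,0,0,0,0.1],[0.0288,-0.1955,0,0,0,0,0.1]]' |grep -E "pos|wid"; python3 -m pendant '[[0,0,0.01,0,0,0,0.1],[0,0,0.02,0,0,0,0.1],[0,0,0.025,0,0,0,0.1],[0,0,0.028,0,0,0,0.1],[0,0,0.031,0,0,0,0.1]]'|grep -E "pos|wid|wr"
for i in 1 2 3 4; do python3 -m pendant '[[0,0,0.0008,0,0,0,0.1],[0,0,0.0016,0,0,0,0.1],[0,0,0.0024,0,0,0,0.1],[0,0,0.0032,0,0,0,0.1],[0,0,0.004,0,0,0,0.1]]'|grep -E "pos|wid|wr"; done
```

```text
position: [0.4405, 0.2041, 0.1642]
width: 0.0254
position: [0.4415, 0.2066, 0.1331]
wrist_force: [-2.0, -1.7, 15.7]
width: 0.0259
position: [0.442, 0.2068, 0.1304]
wrist_force: [-3.0, -0.6, 11.5]
width: 0.0255
position: [0.4415, 0.2066, 0.1254]
wrist_force: [-0.1, 0.7, -1.5]
width: 0.026
position: [0.4412, 0.2055, 0.1216]
wrist_force: [-4.9, -2.8, 14.3]
width: 0.0258
position: [0.4422, 0.2059, 0.1214]
wrist_force: [-14.2, -7.5, 57.8]
width: 0.0257
```

Clicked: the force fell from 16 N to 0, then rose hard against the stop at z=0.1215. Next cap.

```bash
python3 -m pendant '[[0,0,-0.01,0,0,0,0.1],[0,0,-0.03,0,0,0,0.1],[0,0,-0.046,0,0,0,0.1],[-0.03,0,-0.046,0,0,0,0.1],[-0.06,0,-0.046,0,0,0,0.1]]' |grep -E "pos|wid|wr";python3 -m pendant '[[-0.035,0,0,0,0,0,0.1],[-0.035,0,0.01,0,0,0,0.1],[-0.035,0,0.02,0,0,0,0.1],[-0.035,0,0.026,0,0,0,0.1],[-0.035,0,0.029,0,0,0,0.1]]'|grep -E "pos|wid|wr"
for i in 1 2 3; do python3 -m pendant '[[0,0,0.0008,0,0,0,0.1],[0,0,0.0016,0,0,0,0.1],[0,0,0.0024,0,0,0,0.1],[0,0,0.0032,0,0,0,0.1],[0,0,0.004,0,0,0,0.1]]'|grep -E "pos|wid|wr"; done
```

```text
position: [0.5015, 0.212, 0.1637]
wrist_force: [0.2, 0.8, -3.0]
width: 0.0258
position: [0.5343, 0.215, 0.1333]
wrist_force: [-2.2, -3.3, 8.3]
width: 0.026
position: [0.5357, 0.2154, 0.1318]
wrist_force: [-4.4, -2.1, 9.1]
width: 0.0255
position: [0.5358, 0.2156, 0.1273]
wrist_force: [-2.8, -1.0, 6.0]
width: 0.0256
position: [0.5357, 0.2155, 0.1216]
wrist_force: [-0.7, -0.4, 7.1]
width: 0.0254
```

```bash
python3 -m pendant '[[0,0,0.001,0,0,0,0.1],[0,0,0.002,0,0,0,0.1],[0,0,0.003,0,0,0,0.1],[0,0,0.003,0,0,0,0.1],[0,0,0.003,0,0,0,0.1]]'|grep -E "pos|wid|wr"; python3 -m pendant '[[0,0,-0.01,0,0,0,0.1],[0,0,-0.03,0,0,0,0.1],[0,0,-0.05,0,0,0,0.1],[0.02,0.02,-0.05,0,0,0,0.1],[0.04,0.04,-0.05,0,0,0,0.1]]' |grep -E "pos|wid|wr"
python3 - <<'E'
from h import *
delta(.45,.403,.16,96)
E
```

```text
position: [0.5363, 0.2156, 0.1216]
wrist_force: [-6.0, -2.2, 20.1]
width: 0.0258
position: [0.4921, 0.2514, 0.1695]
wrist_force: [1.0, 0.7, -4.3]
width: 0.0258
shift mm [ 26.7 155.1   9.5] turn z deg -0.2 tilt [ 0.001  0.001 -1.   ] q6 0.37 t 45.4 w 0.0258
```

```bash
python3 -m pendant '[[0.0054,0.031,0,0,0,0,0.1],[0.0108,0.062,0,0,0,0,0.1],[0.0162,0.093,0,0,0,0,0.1],[0.0216,0.124,0,0,0,0,0.1],[0.0267,0.155,0,0,0,0,0.1]]' |grep -E "wid"; python3 -m pendant '[[0,0,0.025,0,0,0,0.1],[0,0,0.05,0,0,0,0.1],[0,0,0.075,0,0,0,0.1],[0,0,0.09,0,0,0,0.1],[0,0,0.098,0,0,0,0.1]]' |grep -E "pos|wid|wr"; python3 -m pendant '[[0,0,0.002,0,0,0,0.1],[0,0,0.004,0,0,0,0.1],[0,0,0.0055,0,0,0,0.1],[0,0,0.0055,0,0,0,0.1],[0,0,0.0055,0,0,0,0.1]]' |grep -E "pos|wid|wr"
```

```text
width: 0.0254
position: [0.4487, 0.4021, 0.0692]
wrist_force: [-0.5, 0.3, -3.3]
width: 0.0261
position: [0.4496, 0.4028, 0.0661]
wrist_force: [0.5, -0.3, -3.4]
width: 0.0254
```

```bash
python3 -m pendant '[[0,0,0.001,0,0,0,0.1],[0,0,0.002,0,0,0,0.1],[0,0,0.002,0,0,0,0.1],[0,0,0.002,0,0,0,0.1],[0,0,0.002,0,0,0,0.1]]' |grep -E "pos|wid|wr"; python3 -m pendant '[[0,0,0,0,0,0,0.3],[0,0,0,0,0,0,0.6],[0,0,0,0,0,0,0.8],[0,0,0,0,0,0,0.8],[0,0,0,0,0,0,0.8]]' |grep -E "pos|wid|wr";  python3 -m pendant '[[0,0,-0.03,0,0,0,0.8],[0,0,-0.06,0,0,0,0.8],[0,0,-0.09,0,0,0,0.8],[0,0,-0.12,0,0,0,0.8],[0,0,-0.15,0,0,0,0.8]]' |grep -E "pos"
python3 -m pendant '[[-0.006,-0.03,0,0,0,0,0.8],[-0.012,-0.06,0,0,0,0,0.8],[-0.018,-0.09,0,0,0,0,0.8],[-0.024,-0.12,0,0,0,0,0.7],[-0.03,-0.15,0,0,0,0,0.6]]' |grep -E "pos"
python3 - <<'E'
from tool import *
from dot import dots
c=snap("wrist");cv2.imwrite("pics/w11.png",c["img"])
dots(.056);
t=px(c,[[.45,.403,.104],[.45,.403,.018]]);print("expected tool px",t)
g=cv2.cvtColor(c["img"],cv2.COLOR_BGR2HSV);m=cv2.inRange(g,(5,70,60),(22,255,255))
for k in cv2.findContours(m,0,2)[0]:
    if cv2.contourArea(k)>80:print(cv2.boundingRect(k))
delta(.5592,.0351,.15,96)
E
```

```text
position: [0.4497, 0.4029, 0.0656]
wrist_force: [-4.0, -3.1, 12.8]
width: 0.0257
position: [0.4494, 0.4026, 0.0634]
wrist_force: [0.5, 0.1, -0.2]
width: 0.0684
position: [0.4493, 0.4025, 0.2146]
position: [0.4948, 0.2553, 0.2134]
[225.  129.9] [ 19  19 286] [0.4426 0.2076 0.056 ]
[227.8 211.1] [ 17  17 224] [0.5366 0.217  0.056 ]
expected tool px [[418.17914076 161.84710999]
 [379.57589988 151.31162611]]
(365, 141, 62, 35)
(231, 32, 31, 34)
shift mm [ -42.  -223.7   63.8] turn z deg -0.3 tilt [ 0.    -0.001 -1.   ] q6 0.37 t 49.0 w 0.0516
```

Tool is standing and both caps are home. Now fetch the lid.

```bash
python3 -m pendant '[[-0.0084,-0.045,0,0,0,0,0.6],[-0.0168,-0.09,0,0,0,0,0.6],[-0.0252,-0.135,0,0,0,0,0.6],[-0.0336,-0.18,0,0,0,0,0.6],[-0.042,-0.2237,0,0,0,0,0.6]]' 70 |grep -E "wid"; python3 -m pendant '[[0,0,0.03,0,0,0,0.6],[0,0,0.06,0,0,0,0.6],[0,0,0.06,0,0,0,0.6],[0,0,0.06,0,0,0,0.6],[0,0,0.06,0,0,0,0.6]]' |grep -E "pos|wr"
python3 - <<'E'
from h import *
s=r.get_state();c=snap("wrist","w12.png");print(px(c,[[.5592,.0351,.045]]))
delta(.5592,.0351,.0234,96)
E
```

```text
width: 0.0512
position: [0.56, 0.0388, 0.155]
wrist_force: [1.5, -0.2, -0.2]
[[256.06140103 190.11128407]]
shift mm [  1.6  -3.6 131.7] turn z deg -0.1 tilt [ 0.002  0.    -1.   ] q6 -0.03 t 50.0 w 0.0514
```

```bash
python3 -m pendant '[[0.001,-0.003,0.03,0,0,0,0.6],[0.001,-0.0032,0.06,0,0,0,0.6],[0.001,-0.0032,0.09,0,0,0,0.6],[0.001,-0.0032,0.12,0,0,0,0.6],[0.001,-0.0032,0.131,0,0,0,0.6]]'|grep -E "pos|wr"; python3 -m pendant '[[0,0,0,0,0,0,0.6],[0,0,0,0,0,0,0],[0,0,0,0,0,0,0],[0,0,0,0,0,0,0],[0,0,0,0,0,0,0]]'; python3 -c "
from h import *
delta(.5592,.0351,.0234,96)"
python3 -m pendant '[[0,0,-0.01,0,0,0,0],[0,0,-0.03,0,0,0,0],[0,0,-0.06,0,0,0,0],[0,0,-0.1,0,0,0,0],[0,0,-0.15,0,0,0,0]]'
python3 - <<'E'
from h import *
delta(.487,-.2807,.15,63)
E
```

```text
position: [0.5578, 0.0352, 0.0212]
wrist_force: [-0.8, -0.6, 0.2]
t: 51.0
position: [0.5597, 0.0351, 0.0244]
tool_rot: [-0.051, 0.999, 0.0, 0.002]
wrist_force: [-1.6, 0.7, 6.0]
width: 0.0141
grasp_force: 68.7
shift mm [0.5 0.  1. ] turn z deg -0.1 tilt [ 0.003  0.    -1.   ] q6 -0.04 t 51.0 w 0.0141
t: 51.5
position: [0.5571, 0.0347, 0.1736]
tool_rot: [-0.051, 0.999, -0.0, -0.001]
wrist_force: [1.7, 0.4, -3.0]
width: 0.0143
grasp_force: 68.8
shift mm [ 101.8 -306.7   23.9] turn z deg 32.9 tilt [-0.003 -0.    -1.   ] q6 -0.04 t 51.5 w 0.0143
```

```bash
python3 -m pendant '[[0.01,-0.03,0,0,0,0,0],[0.02,-0.06,0,0,0,0,0],[0.03,-0.09,0,0,0,0,0],[0.04,-0.12,0,0,0,0,0],[0.05,-0.15,0,0,0,0,0]]' |grep wid;  python3 -m pendant '[[0.01,-0.031,0,0,0,6.6,0],[0.02,-0.062,0,0,0,13.2,0],[0.03,-0.093,0,0,0,19.8,0],[0.04,-0.124,0,0,0,26.4,0],[0.0518,-0.157,0,0,0,33,0]]' |grep wid; python3 -m pendant '[[0,0,0,0,0,0,0],[0,0,0,0,0,0,0],[0,0,0,0,0,0,0],[0,0,0,0,0,0,0],[0,0,0,0,0,0,0]]'
python3 - <<'E'
from h import *
delta(.486,-.2802,.1,63)
E
```

```text
width: 0.0142
width: 0.0143
t: 53.0
position: [0.4888, -0.28, 0.1728]
tool_rot: [0.234, 0.972, -0.0, 0.0]
wrist_force: [-0.2, 0.2, -2.7]
width: 0.0145
grasp_force: 69.1
shift mm [ 2.4 -1.5 72.8] turn z deg -0.0 tilt [ 0. -0. -1.] q6 -0.05 t 53.0 w 0.0145
```

```bash
python3 -m pendant '[[0.0024,-0.0012,0.02,0,0,0,0],[0.0024,-0.0012,0.04,0,0,0,0],[0.0024,-0.0012,0.06,0,0,0,0],[0.0024,-0.0012,0.075,0,0,0,0],[0.0024,-0.0012,0.085,0,0,0,0]]' |grep -E "pos|wr";  for i in 1 2 3; do python3 -m pendant '[[0,0,0.001,0,0,0,0],[0,0,0.002,0,0,0,0],[0,0,0.003,0,0,0,0],[0,0,0.0045,0,0,0,0],[0,0,0.0045,0,0,0,0]]' |grep -E "pos|wr|rot"; done
```

```text
position: [0.4856, -0.28, 0.0865]
wrist_force: [-0.2, -0.3, -3.5]
position: [0.486, -0.281, 0.0833]
tool_rot: [0.235, 0.972, -0.0, 0.0]
wrist_force: [-0.4, -0.3, -4.0]
position: [0.4858, -0.2808, 0.0783]
tool_rot: [0.235, 0.972, -0.0, -0.0]
wrist_force: [-1.0, -1.1, -4.4]
position: [0.4859, -0.2809, 0.0763]
tool_rot: [0.235, 0.972, -0.0, 0.001]
wrist_force: [-7.7, 3.8, 20.1]
```

```bash
python3 -m pendant '[[0,0,-0.003,0,0,0,0],[0,0,-0.003,0,0,0,0.2],[0,0,-0.003,0,0,0,0.6],[0,0,-0.003,0,0,0,0.6],[0,0,-0.003,0,0,0,0.6]]' |grep -E "pos|wr|wid";  python3 -m pendant '[[0,0,-0.025,0,0,0,0.6],[0,0,-0.05,0,0,0,0.6],[0,0,-0.075,0,0,0,0.6],[0,0,-0.1,0,0,0,0.6],[0,0,-0.12,0,0,0,0.6]]' |grep -E "pos"
python3 - <<'E'
from h import *
c=snap("wrist","w13.png");a=snap("top","top3.png")
for n,c in(("w",c),("t",a)):
    g=cv2.cvtColor(c["img"],cv2.COLOR_BGR2HSV);m=cv2.inRange(g,(60,80,25),(90,255,255))
    m=cv2.morphologyEx(m,3,np.ones((25,25)))
    k=max(cv2.findContours(m,0,2)[0],key=cv2.contourArea);b=cv2.boxPoints(cv2.minAreaRect(k));p=pt(c,b,.065);print(n,p.round(4),p.mean(0).round(4))
delta(.5287,-.1934,.2,-72);delta(.4407,-.3663,.2,18)
E
```

```text
position: [0.4859, -0.2809, 0.0769]
wrist_force: [-0.2, 1.1, 0.2]
width: 0.0511
position: [0.4861, -0.281, 0.1984]
w [[ 0.3561 -0.293   0.065 ]
 [ 0.4202 -0.1683  0.065 ]
 [ 0.6242 -0.2548  0.065 ]
 [ 0.5451 -0.4087  0.065 ]] [ 0.4864 -0.2812  0.065 ]
t [[ 0.4175 -0.1588  0.065 ]
 [ 0.6182 -0.2639  0.065 ]
 [ 0.5474 -0.4013  0.065 ]
 [ 0.3524 -0.2925  0.065 ]] [ 0.4839 -0.2791  0.065 ]
shift mm [ 3.2 97.4 -0.3] turn z deg -45.1 tilt [ 0.004 -0.002 -1.   ] q6 -0.05 t 56.1 w 0.0513
shift mm [  2.7 -96.6  -0.3] turn z deg 44.9 tilt [ 0.004 -0.002 -1.   ] q6 -0.05 t 56.1 w 0.0513
```

The lid is seated where it started. Now brass 2→0 (counterclockwise 60°).

```bash
python3 -m pendant '[[0.001,-0.02,0,0,0,8,0.6],[0.002,-0.04,0,0,0,16,0.6],[0.002,-0.06,0,0,0,24,0.6],[0.0027,-0.08,0,0,0,32,0.6],[0.0027,-0.0968,0,0,0,40,0.6]]' 40 >/dev/null;  python3 -m pendant '[[0,0,0,0,0,5,0.6],[0,0,0,0,0,5,0.6],[0,0,0,0,0,5,0.6],[0,0,0,0,0,5,0.6],[0,0,0,0,0,5,0.6]]' >/dev/null
python3 - <<'E'
from h import *
delta(.4415,-.367,.077,18)
E
```

```text
shift mm [ -2.1   1.4 119.9] turn z deg -0.0 tilt [-0. -0. -1.] q6 0.56 t 57.1 w 0.0512
```

```bash
python3 -m pendant '[[-0.002,0.0014,0.025,0,0,0,0.6],[-0.002,0.0014,0.05,0,0,0,0.6],[-0.002,0.0014,0.075,0,0,0,0.6],[-0.002,0.0014,0.1,0,0,0,0.6],[-0.002,0.0014,0.12,0,0,0,0.6]]' 40 |grep -E "pos|wr"; python3 -m pendant '[[0,0,0,0,0,0,0],[0,0,0,0,0,0,0],[0,0,0,0,0,0,0],[0,0,0,0,0,0,0],[0,0,0,0,0,0,0]]' |grep -E "pos|wr|wid"
python3 -m pendant '[[0,0,0,0,0,-8,0],[0,0,0,0,0,-16,0],[0,0,0,0,0,-24,0],[0,0,0,0,0,-32,0],[0,0,0,0,0,-40,0]]'|grep wr;python3 -m pendant '[[0,0,0,0,0,-8,0],[0,0,0,0,0,-16,0],[0,0,0,0,0,-20,0],[0,0,0,0,0,-20,0],[0,0,0,0,0,-20,0]]' | grep -E "pos|rot|wr"
python3 -m pendant '[[0,0,0,0,0,0,0.3],[0,0,0,0,0,0,0.6],[0,0,0,0,0,0,0.6],[0,0,0,0,0,0,0.6],[0,0,0,0,0,0,0.6]]' >/dev/null; python3 -m pendant '[[0,0,-0.025,0,0,0,0.6],[0,0,-0.05,0,0,0,0.6],[0,0,-0.075,0,0,0,0.6],[0,0,-0.1,0,0,0,0.6],[0,0,-0.125,0,0,0,0.6]]' |grep pos
python3 - <<'E'
from h import *
c=snap("wrist","w14.png")
delta(.53,-.194,.2,78); delta(.53,-.194,.2,-72)
E
```

```text
position: [0.4411, -0.3667, 0.0757]
wrist_force: [1.7, -0.1, 0.6]
position: [0.4424, -0.3673, 0.0783]
wrist_force: [4.0, 3.5, 4.6]
width: 0.013
wrist_force: [-6.6, -7.0, 4.0]
position: [0.4396, -0.3705, 0.0783]
tool_rot: [0.107, 0.994, -0.004, -0.001]
wrist_force: [-9.6, -11.8, 3.5]
position: [0.4413, -0.367, 0.2031]
shift mm [-49.  188.6   7. ] turn z deg -0.1 tilt [ 0.004 -0.004 -1.   ] q6 -0.48 t 60.1 w 0.0517
shift mm [-49.  188.6   7. ] turn z deg -30.1 tilt [ 0.004 -0.004 -1.   ] q6 -0.48 t 60.1 w 0.0517
```

```bash
python3 -m pendant '[[-0.01,0.038,0,0,0,8,0.6],[-0.02,0.076,0,0,0,16,0.6],[-0.03,0.114,0,0,0,24,0.6],[-0.04,0.152,0,0,0,32,0.6],[-0.049,0.1886,0,0,0,40,0.6]]' 40 >/dev/null; for i in 1 2; do python3 -m pendant '[[0,0,0,0,0,8,0.6],[0,0,0,0,0,16,0.6],[0,0,0,0,0,24,0.6],[0,0,0,0,0,32,0.6],[0,0,0,0,0,40,0.6]]' >/dev/null; done;  python3 -m pendant '[[0,0,0,0,0,8,0.6],[0,0,0,0,0,16,0.6],[0,0,0,0,0,24,0.6],[0,0,0,0,0,30,0.6],[0,0,0,0,0,30,0.6]]' |grep -E "pos|wr"
python3 - <<'E'
from h import *
delta(.53,-.194,.077,-72)
E
```

```text
position: [0.5288, -0.193, 0.2019]
wrist_force: [-0.2, 1.1, -0.1]
shift mm [  0.8   1.3 124.9] turn z deg -0.2 tilt [-0. -0. -1.] q6 2.48 t 62.1 w 0.051
```

```bash
python3 -m pendant '[[0.001,0.001,0.025,0,0,0,0.6],[0.001,0.001,0.05,0,0,0,0.6],[0.001,0.001,0.075,0,0,0,0.6],[0.001,0.001,0.1,0,0,0,0.6],[0.001,0.001,0.124,0,0,0,0.6]]' 40 |grep -E "pos|wr"; python3 -m pendant '[[0,0,0,0,0,0,0],[0,0,0,0,0,0,0],[0,0,0,0,0,0,0],[0,0,0,0,0,0,0],[0,0,0,0,0,0,0]]' |grep -E "pos|wr|wid"
for i in 1 2 3; do python3 -m pendant '[[0,0,0,0,0,-8,0],[0,0,0,0,0,-16,0],[0,0,0,0,0,-24,0],[0,0,0,0,0,-32,0],[0,0,0,0,0,-40,0]]'|grep wr; done; python3 -m pendant '[[0,0,0,0,0,-8,0],[0,0,0,0,0,-16,0],[0,0,0,0,0,-24,0],[0,0,0,0,0,-30,0],[0,0,0,0,0,-30,0]]' | grep -E "pos|rot|wr"
python3 -m pendant '[[0,0,0,0,0,0,0.3],[0,0,0,0,0,0,0.6],[0,0,0,0,0,0,0.6],[0,0,0,0,0,0,0.6],[0,0,0,0,0,0,0.6]]' >/dev/null; python3 -m pendant '[[0,0,-0.025,0,0,0,0.6],[0,0,-0.05,0,0,0,0.6],[0,0,-0.075,0,0,0,0.6],[0,0,-0.1,0,0,0,0.6],[0,0,-0.125,0,0,0,0.6]]' |grep pos
python3 -m pendant '[[-0.02,-0.02,-0.01,0,0,0,0.6],[-0.03,-0.05,-0.03,0,0,0,0.6],[-0.03,-0.08,-0.05,0,0,0,0.6],[-0.03,-0.09,-0.07,0,0,0,0.6],[-0.03,-0.09,-0.08,0,0,0,0.6]]' |grep pos
python3 - <<'E'
from h import *
c=snap("wrist","w15.png");im=c["img"]
q=px(c,[[.53,-.194,.07],[.4425,-.368,.07]]);print(q)
def crop(p,s=34):
    x,y=int(p[0]),int(p[1]);x=np.clip(x,s,512-s);y=np.clip(y,s,384-s);return cv2.resize(im[y-s:y+s,x-s:x+s],(400,400),interpolation=cv2.INTER_CUBIC)
cv2.imwrite("pics/fin.png",np.vstack([np.hstack([crop(q[0]),crop(q[1])])]))
from dot import dots
a=snap("top","top4.png")
E
```

```text
position: [0.53, -0.1937, 0.077]
wrist_force: [0.8, 0.6, -0.7]
position: [0.5316, -0.1983, 0.079]
wrist_force: [4.0, -22.1, -16.0]
width: 0.0125
wrist_force: [4.7, -23.0, -16.2]
wrist_force: [5.9, -22.5, -17.5]
wrist_force: [5.2, -22.3, -17.9]
position: [0.5322, -0.1985, 0.0791]
tool_rot: [0.105, 0.995, -0.004, 0.002]
wrist_force: [5.6, -21.3, -18.1]
position: [0.5299, -0.1935, 0.2042]
position: [0.5405, -0.2895, 0.2846]
[[328.5605512  148.83282772]
 [184.33147875 110.8060239 ]]
```

View pics/fin.png

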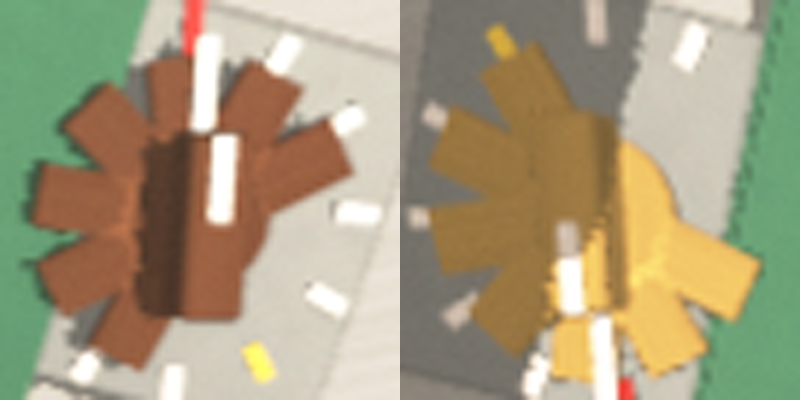

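Run:
```python
from h import *
c=snap("wrist");im=c["img"]
g=cv2.cvtColor(im,cv2.COLOR_BGR2HSV)
k=68/400
q=np.array([[328.56,148.83],[184.33,110.81]])
def w(i,u,v,z):
    o=q[i].astype(int)-34;return pt(c,[o[0]+(u-400*i)*k,o[1]+v*k],z)[0]
ax=[np.array([.5300,-.1945]),np.array([.4425,-.3675])]
an=lambda d:np.degrees(np.arctan2(d[1],d[0])).round(1)
print("brown: bar",an(w(0,224,135,.092)-w(0,218,222,.092)),"ring",an(w(0,208,36,.072)-w(0,203,128,.072)),"red dir want 168; red at",w(0,192,25,.058),"stroke ctr",w(0,205,80,.072),w(0,221,178,.092))
print("brass: bar",an(w(1,576,310,.092)-w(1,565,225,.092)),"ring",an(w(1,607,380,.072)-w(1,597,320,.072)),"want -12; red",w(1,625,390,.058),"ctr",w(1,600,345,.072),w(1,570,270,.092))
for z in(.072,.092):
    s=w(0,205,80,.072) if z==.072 else w(0,221,178,.092); print("brown",z,an(s[:2]-ax[0])); s=w(1,600,345,.072) if z==.072 else w(1,570,270,.092); print("brass",z,an(s[:2]-ax[1]))
```

```text
brown: bar 167.9 ring 168.5 red dir want 168; red at [ 0.49148588 -0.186498    0.058     ] stroke ctr [ 0.50298791 -0.18866657  0.072     ] [ 0.52201905 -0.19297927  0.092     ]
brass: bar -9.2 ring -6.9 want -12; red [ 0.48292216 -0.37621936  0.058     ] ctr [ 0.47190341 -0.37491137  0.072     ] [ 0.4560689  -0.37083211  0.092     ]
brown 0.072 167.8
brass 0.072 -14.1
brown 0.092 169.2
brass 0.092 -13.8
```

Both pointers are on their red ticks: brown matches to within about 1°, brass to within about 5°. One last check of the tool, caps and bystanders against the starting picture.

Run:
```python
from h import *
a=cv2.imread("pics/top0.png");b=snap("top")["img"]
d=(cv2.absdiff(a,b).max(2)>45).astype(np.uint8);d=cv2.morphologyEx(d,2,np.ones((3,3)))
n,_,s,ce=cv2.connectedComponentsWithStats(d)
for q,e in zip(s[1:],ce[1:]):
    if q[4]>15:print(q,e.round())
g=cv2.cvtColor(b,cv2.COLOR_BGR2HSV);m=cv2.inRange(g,(5,70,60),(22,255,255))[200:250,90:160]
print(cv2.boundingRect(cv2.findNonZero(m)),r.get_state()["t"])
```

```text
[ 444   50   68  104 4002] [484. 110.]
[  242   125   270   259 31000] [419. 285.]
[399 140   7   4  26] [402. 142.]
[491 158   5   6  22] [493. 161.]
[498 171  12   6  58] [503. 173.]
[333 181   9  10  58] [337. 186.]
[189 185  16  19 235] [196. 193.]
[418 213   4   7  22] [420. 216.]
[117 214  35  12 287] [133. 220.]
[191 217  17  20 269] [199. 226.]
[417 217  10  11  59] [422. 222.]
[408 225  13  10  94] [414. 230.]
[121 227   6   7  36] [124. 230.]
[140 228  13  15 110] [146. 235.]
[125 235  14   8  65] [131. 238.]
[ 103  304  136   53 4408] [176. 331.]
[200 358  37  26 662] [219. 373.]
[  0 362  58  22 604] [ 22. 376.]
[275 370  32  14 202] [289. 377.]
(29, 26, 21, 13) 66.85
```

The tool was nudged about 25 mm after I left it. Its outline in the top view is the same size as before, so it is still upright. Nothing else has changed, so I'm handing in.

```bash
python3 -c "
from bench import r
print(r.job_done())"
```

```text
the job is handed in; nothing more can be done
None
```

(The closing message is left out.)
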